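# Unlock the kitchen scale and weigh the packed food tins

## Task

Weigh the packed food tins together: first turn the scale's transit lock anticlockwise to its stop, lift it out of the platform and put it in the white tray, then press the scale's button down once to zero the empty scale. Then stack every rectangular food tin, lids up, as one straight column in the middle of the scale's platform, each tin's long side along the platform's long side and the large tins below the small ones, and when the whole column stands press the button down again to weigh it. Leave everything else on the worktop where it is.

Things in the scene. Friction and masses are not known exactly. Their poses are not given: they have to be found in the camera images.
- scale: Kitchen platform scale, fixed. Origin on the worktop below the platform's centre. Steel platform, top 60 mm above the worktop, 150 mm along the scale's x, 190 mm (long side) along its y. A console (40 mm tall) reaches to 185 mm from the centre towards the scale's -x: display and button.
- platform (a point): Centre of the platform's top; axes as the scale's. Here is a keyhole in the 6 mm platform plate: a 28 mm square opening with a slot along the scale's x, 18 mm wide and 54 mm long.
- lock: Black transit lock (150 g), a bayonet knob in the keyhole. Origin: centre of the underside of its 60 mm flange (8 mm thick) on the platform. Below: a stem 24 mm across, 14 mm long, with a cross lug along its x (48 x 12 mm, 6 mm thick, at the stem's foot) caught under the plate. Free to turn anticlockwise (from above) to a stop at the slot's direction; there it lifts straight out.
- lock_grip (a point): Middle of the lock's grip bar, 28 mm above the lock's origin. Bar 64 mm long (along the lock's x), 16 mm wide, 40 mm tall (8 to 48 mm above the platform). At the start it stands 0.8 to 1.3 rad clockwise of the slot; the stop is within 0.1 rad of the slot's direction, and within 0.1 rad of it the lug passes.
- tray: White open plastic tray, 165 x 165 mm, 28 mm tall, walls 5 mm, fixed. Origin: centre of its underside.
- tray_in (a point): Centre of the tray's inner floor (5 mm above the worktop).
- weigh_top (a point): Top centre of the round button on the console (34 mm across, about 145 mm from the platform's centre); pressed straight down.
- weigh (a joint): Travel of the scale's button in m: 0 up, 0.006 fully down; sprung, about 5 N when fully down; it counts as pressed beyond 0.004.
- large1: A large (130 x 66 mm, 42 mm tall, about 350 g) closed metal food tin with its lid on; its x axis runs along its long side, z up through the lid; the origin is the centre of its underside. It stands lid up on the worktop at the start. Not every tin is there in every run.
- large2: A large (130 x 66 mm, 42 mm tall, about 350 g) closed metal food tin with its lid on; its x axis runs along its long side, z up through the lid; the origin is the centre of its underside. It stands lid up on the worktop at the start. Not every tin is there in every run.
- small1: A small (95 x 54 mm, 34 mm tall, about 200 g) closed metal food tin with its lid on; its x axis runs along its long side, z up through the lid; the origin is the centre of its underside. It stands lid up on the worktop at the start. Not every tin is there in every run.
- small2: A small (95 x 54 mm, 34 mm tall, about 200 g) closed metal food tin with its lid on; its x axis runs along its long side, z up through the lid; the origin is the centre of its underside. It stands lid up on the worktop at the start. Not every tin is there in every run.
- small3: A small (95 x 54 mm, 34 mm tall, about 200 g) closed metal food tin with its lid on; its x axis runs along its long side, z up through the lid; the origin is the centre of its underside. It stands lid up on the worktop at the start. Not every tin is there in every run.
- jar: Bystander, to be left alone: a closed round jar, 70 mm across, 110 mm tall; origin at the centre of its underside.
- can: Bystander, to be left alone: a closed can, 68 mm across, 100 mm tall; origin at the centre of its underside.
- mug: Bystander, to be left alone: a white mug, 80 mm across, 90 mm tall; origin at the centre of its underside.
- sponge: Bystander, to be left alone: a sponge block, 110 x 70 x 30 mm; origin at the centre of its underside.
- spoon: Bystander, to be left alone: a wooden spoon lying flat; origin at the centre of its underside.
- bowl: Bystander, to be left alone: a bowl, 130 mm across, 55 mm tall; origin at the centre of its underside.
- mill: Bystander, to be left alone: a wooden pepper mill, 50 mm across, 150 mm tall; origin at the centre of its underside.

How it is judged (in metres and radians):
On the way, in this order (a step that is already met when the one before it is completed fails the run):
1. the transit lock, still seated in the platform, is turned to its release position along the slot (angle between the x axis of lock and the x axis of scale, either way round below 0.13 rad and distance between lock and platform below 0.008 m), for 0.05 s.
2. the lock lies in the tray, let go (horizontal distance between lock and tray_in below 0.06 m and height (world z) of lock below 0.055 m and contact force between the fingers and lock below 0.05 N and linear speed of lock below 0.02 m/s), for 0.2 s.
3. the button is pressed to zero the scale, with no tin on it (value of joint weigh above 0.004 m and height (world z) of each of large1, large2, small1, small2, small3 below 0.05 m), for 0.05 s.
4. all the tins stand in one square column in the middle of the platform, large below small, let go (horizontal distance between each of large1, large2, small1, small2, small3 and platform below 0.015 m and angle between the x axis of each of large1, large2, small1, small2, small3 and the y axis of scale, either way round below 0.15 rad and angle between each of large1, large2, small1, small2, small3's own z axis and vertical below 0.08 rad and height (world z) of each of large1, large2, small1, small2, small3 above 0.052 m and z of each of small1, small2, small3 in the frame of large1 above 0.025 m and z of each of small1, small2, small3 in the frame of large2 above 0.025 m and contact force between the fingers and large1 below 0.05 N and contact force between the fingers and large2 below 0.05 N and contact force between the fingers and small1 below 0.05 N and contact force between the fingers and small2 below 0.05 N and contact force between the fingers and small3 below 0.05 N and linear speed of each of large1, large2, small1, small2, small3 below 0.02 m/s), for 0.2 s.
5. the button is pressed again to weigh the column (value of joint weigh above 0.004 m), for 0.05 s.
At the end, for the whole second after the job is handed in: All tins present stand lid up (0.08 rad) in one column, each within 15 mm of the platform's centre and 0.15 rad of its long side, large below small; the lock lies within 60 mm of the tray's centre; the button is up; all at rest (horizontal distance between each of large1, large2, small1, small2, small3 and platform below 0.015 m and angle between the x axis of each of large1, large2, small1, small2, small3 and the y axis of scale, either way round below 0.15 rad and angle between each of large1, large2, small1, small2, small3's own z axis and vertical below 0.08 rad and height (world z) of each of large1, large2, small1, small2, small3 above 0.052 m and z of each of small1, small2, small3 in the frame of large1 above 0.025 m and z of each of small1, small2, small3 in the frame of large2 above 0.025 m and horizontal distance between lock and tray_in below 0.06 m and height (world z) of lock below 0.055 m and linear speed of each of large1, large2, small1, small2, small3, lock below 0.02 m/s and value of joint weigh below 0.002 m); the robot touches nothing.
It fails at once if a bystander is shifted more than 50 mm or tipped over (distance of any of jar, can, mug, sponge, spoon, bowl, mill from where it was at the start of the episode above 0.05 m or angle between any of jar, can, mug, sponge, spoon, bowl, mill's own z axis and vertical above 0.6 rad).
Of large1, large2, small1, small2, small3 only 4 to 5 are there at a start; the rules pass over those that are not, and their reading is None.
At some moment in a run one of large1, large2, small1, small2, small3 may be knocked a few centimetres aside while the robot is not near it.
Once in a run the grip may slacken for a moment while it holds something.
It also fails if it takes over 210 s, if anything falls off the work surface, if the arm or the gripper's body presses on something with over 40 N, if the wrist force passes 120 N, or if a joint passes its speed limit or range.

## Robot

A 6-joint arm with a two-finger parallel gripper is mounted at the origin on the work surface. World frame = base frame: x ahead of the robot, y to its left, z up, the work surface at z = 0. Lengths are in mm, angles in rad, forces in N, time in s.
With the tool pointing down it reaches from about 425 to 950 mm from the base axis. Payload 14.7 kg.
Tool frame: the origin (TCP) lies midway between the tips of the shut fingers; the grasp point (between the pads) lies 19 mm behind it; z points along the fingers, y is the line along which they close (so a half turn about z gives the same grasp; the last joint's range is limited). The gripper opens to 85 mm and grips with 20 to 120 N. Pads are 22 mm wide; open, the fingers measure 114 mm over their backs; the gripper's body (76 mm by 85 mm) begins 54 mm behind the grasp point. The pads swing forward as they close: fully open they stand 13 mm farther back than shut.
Start: joints at [-1.348, 0.48, 1.596, -0, 1.065, -0.047], TCP at [173.267, -626.475, 231.297] pointing down, gripper open.
Joint ranges: [-2.75, 2.75], [-0.82, 2.05], [0.23, 2.67], [-1.56, 4.7], [0.09, 2.69], [-2.92, 2.92]. Speed limits (rad/s): [1.89, 1.89, 2.39, 3.01, 3.01, 3.01].

## Interface

Orientations are given as a unit quaternion [x, y, z, w].
In Python, from workcell import bot gives the robot as it stands. The module is installed in compiled form; this text tells all that it offers.
- The arm moves only by the tool play_rows, never from a script. Its argument "rows" is a list of rows, each a list of 3 entries, a list of its own where there are three numbers: the shift along the tool's x, y, z scaled (see below), then the turn, a rotation vector about the tool's x, y, z scaled (see below), then the opening, from 0 (shut) to 1 (fully open). In form: [[[x, y, z], [wx, wy, wz], fingers], ...]. A call has 1 to 10 rows; each row shifts and turns the commanded pose from where the row before left it, along the tool's axes as they then stand; what a row does not reach is not made up. The controller multiplies each number of a shift by 20 mm and each number of a turn by 360 degrees. A row lasts 1/8 s, in which the tool goes at most 62.5 mm and 10.7 degrees, less where a joint would pass 70% of its speed; a pose out of reach is approached as far as the arm can. A call with a number of a shift or a turn outside -1 to 1 is refused whole. A call with a gripper value outside its range is refused whole. The fingers move at their own pace and stop on an object; the grip force is fixed at half the most. Time passes only in rows, so rows that do not move let the fingers close. It gives the time, the measured TCP pose, the force, the opening and the grip force at its end, in the units of the state.
- bot.read_state(): the state, without advancing time (a new reading comes with each control period).
- bot.grab_frame(name): name is "side" or "top" or "wrist"; returns a dict with "pixels" (384x512x3 uint8, red, green, blue), "z_map" (384x512 float32, mm along the optical axis (not along the pixel's ray), 0 where there is no reading), "fx", "fy", "cx", "cy" (pixels), "k1" (the pictures are not rectified: a ray, as slopes to the right and down, at radius r is drawn at 1 + k1 r^2 times it, then the intrinsics apply), "world_to_cam" (4x4, takes a point from world to camera coordinates); the wrist camera has in their place "mount" (4x4, takes a point from camera to tool coordinates, whose origin is the TCP and whose axes are the flange's). Camera axes: x right, y down, z forward; pixel columns grow to the right and rows downward; lengths in mm; the calibration is good to about 2 mm. A picture is of the moment at which its call begins: read the wrist's pose just before it.
- bot.hand_in(): hands the job in; it is judged then, once.
The state is a dict: "t": time; "joint_pos": joint angles; "joint_velocities": joint speeds; "tau": joint torques, N m; "position": TCP position; "eef_rot": TCP orientation; "contact_force": force on the tool from outside, world axes, zero at the start; "torque": the same for the moment, N m; "grip_width": finger opening in mm; "finger_force": force on a finger pad.
Only numpy, scipy, OpenCV 4.12 (cv2) and the standard library are available. Lean on these libraries where they do the work, as an engineer would, in place of code of your own. Each camera call takes 0.05 s, during which the arm holds its last target. There are 200 camera calls.

## Working session

There is one attempt and no reset: what is moved stays moved. The work goes in short steps, Python scripts to look and compute and a tool call to move; the robot and the scene stay as the last step left them, time stands still between calls to the robot, and variables do not carry over. Pictures are saved under pics/ and viewed, at most 14 in all, crops included, and the job is handed in when it is done.

Besides the shell and the picture viewer there is one more tool, called after "Request:" in YAML: its name, and indented under it one key for each argument. play_rows: Moves the arm, as the interface text tells. Shifts and turns lie within -1 to 1; 1 stands for 20 mm of shift or 360 degrees of turn. Its arguments: {"type":"object","properties":{"rows":{"type":"array","items":{"type":"array"}}},"required":["rows"]}

```bash
mkdir -p pics
cat > h.py <<'E'
import numpy as np, cv2
from scipy.spatial.transform import Rotation as R
from workcell import bot
def cloud(name):
    s=bot.read_state(); f=bot.grab_frame(name); z=f["z_map"].astype(float)
    K=np.array([[f["fx"],0,f["cx"]],[0,f["fy"],f["cy"]],[0,0,1.]])
    v,u=np.mgrid[0:384,0:512]
    n=cv2.undistortPoints(np.stack([u,v],-1).reshape(-1,1,2).astype(np.float64),K,np.array([f["k1"],0,0,0.])).reshape(384,512,2)
    P=np.concatenate([n*z[...,None],z[...,None]],-1)
    if "mount" in f:
        T=np.eye(4);T[:3,:3]=R.from_quat(s["eef_rot"]).as_matrix();T[:3,3]=s["position"];T=T@np.array(f["mount"])
    else: T=np.linalg.inv(np.array(f["world_to_cam"]))
    W=P@T[:3,:3].T+T[:3,3]; W[z==0]=np.nan
    return s,f["pixels"],W
def save(n,p): cv2.imwrite("pics/"+n+".png",cv2.cvtColor(np.ascontiguousarray(p),cv2.COLOR_RGB2BGR))
def state():
    s=bot.read_state(); print({k:np.round(s[k],3).tolist() for k in ("t","position","eef_rot","contact_force","grip_width","finger_force","joint_pos")})
def ortho(W,p,x0=150,x1=950,y0=-700,y1=700,res=2.):
    # top-down orthographic: rows = x descending, cols = y descending
    H=int((x1-x0)/res);Wd=int((y1-y0)/res); h=np.full((H,Wd),-1e3);c=np.zeros((H,Wd,3),np.uint8)
    m=np.isfinite(W[...,2]); q=W[m];col=p[m];o=np.argsort(q[:,2]);q=q[o];col=col[o]
    r=((x1-q[:,0])/res).astype(int);k=((y1-q[:,1])/res).astype(int);g=(r>=0)&(r<H)&(k>=0)&(k<Wd)
    h[r[g],k[g]]=q[g,2];c[r[g],k[g]]=col[g]; return h,c
E
python3 - <<'E'
from h import *
state()
for n in ("top","side"):
    s,p,W=cloud(n); save(n+"0",p); np.savez(n+"0.npz",p=p,W=W)
    print(n,np.nanmin(W.reshape(-1,3),0),np.nanmax(W.reshape(-1,3),0))
E
```

```text
{'t': 0.0, 'position': [173.161, -626.098, 230.689], 'eef_rot': [0.991, 0.134, -0.0, -0.001], 'contact_force': [0.426, -0.267, -0.46], 'grip_width': 85.494, 'finger_force': 0.0, 'joint_pos': [-1.348, 0.481, 1.597, 0.0, 1.065, -0.047]}
top [ -537.88060825 -1565.28877285  -771.7317066 ] [1719.53945722 1592.0286364   905.54235914]
side [-1136.50523961  -677.59160547  -768.01924148] [1726.69981511 1722.23865529  757.16614819]
```

View pics/top0.png

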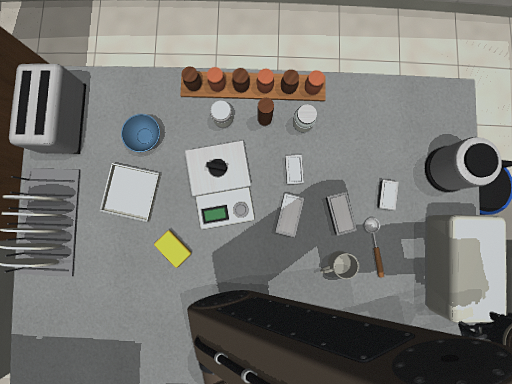

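View pics/side0.png

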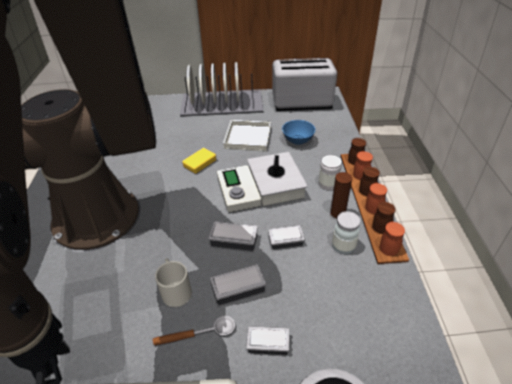

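The top view shows the scale at (220,180) with its lock at (217,168) and button at (240,210), and the tray at (131,192). The large tins are at (290,215) and (341,214), the small ones at (294,170) and (388,195). The side view shows the same four tins, with no fifth.

```bash
cat >> h.py <<'E'
def rect(W,seed,lo,hi,rad=100,cen=None):
    """min-area rect of the connected region (image space) around seed pixel (u,v) with lo<z<hi"""
    z=W[...,2]; m=((z>lo)&(z<hi)).astype(np.uint8)
    n,l,_,_=cv2.connectedComponentsWithStats(m,connectivity=4)
    k=l[seed[1],seed[0]]
    q=W[l==k] if k else np.zeros((0,3))
    if len(q)<10: return None
    (cx,cy),(a,b),t=cv2.minAreaRect(q[:,:2].astype(np.float32))
    if a<b: a,b,t=b,a,t+90
    return dict(c=(round(cx,1),round(cy,1)),z=round(float(np.median(q[:,2])),1),size=(round(a,1),round(b,1)),long_deg=round((t+90)%180-90,1),n=len(q))
E
python3 - <<'E'
from h import *
d=np.load("top0.npz");W=d["W"];p=d["p"]
print("table",np.nanmedian(W[250:270,60:140,2]))
for n,s,lo,hi in [("L",(290,215),32,50),("L",(341,214),32,50),("S",(294,170),25,42),("S",(388,195),25,42),("plat",(200,185),52,66),("lockgrip",(217,168),95,120),("flange",(217,176),64,76),("console",(250,195),30,46),("tray",(131,192),1,12),("bowl",(141,133),5,80),("jar",(221,113),90,130),("can",(305,117),80,130),("mill",(265,112),60,170),("sponge",(172,248),20,40),("mug",(345,262),70,110)]:
    print(n,rect(W,s,lo,hi),np.round(W[s[1],s[0]],0))
hsv=cv2.cvtColor(p,cv2.COLOR_RGB2HSV); z=W[...,2]
# button pixels / ortho of scale
h,c=ortho(W,p,480,800,-50,250,2)
c=cv2.resize(c,None,fx=3.5,fy=3.5,interpolation=cv2.INTER_NEAREST); 
crop=cv2.resize(p[135:235,175:265],None,fx=6,fy=6,interpolation=cv2.INTER_CUBIC);save("scale0",crop[:600,:])
for u,v in [(240,210),(236,205),(245,212),(217,168),(210,168),(227,168)]: print((u,v),np.round(W[v,u],1))
E
```

```text
table 0.6896869870017781
L {'c': (443.1, -133.2), 'z': 41.6, 'size': (130.8, 67.0), 'long_deg': -12.4, 'n': 833} [ 444. -135.   44.]
L {'c': (454.4, -303.1), 'z': 41.7, 'size': (128.2, 69.3), 'long_deg': 16.1, 'n': 824} [ 452. -301.   43.]
S {'c': (595.7, -146.3), 'z': 33.5, 'size': (96.1, 55.3), 'long_deg': 5.1, 'n': 481} [ 592. -146.   35.]
S {'c': (521.1, -463.2), 'z': 33.6, 'size': (94.1, 58.2), 'long_deg': -7.2, 'n': 480} [ 519. -461.   33.]
plat {'c': (588.6, 105.0), 'z': 59.8, 'size': (191.2, 150.9), 'long_deg': -78.3, 'n': 2447} [531. 157.  60.]
lockgrip {'c': (588.3, 104.1), 'z': 106.8, 'size': (63.0, 15.8), 'long_deg': 80.9, 'n': 115} [582.  99. 106.]
flange {'c': (570.2, 106.0), 'z': 67.6, 'size': (55.0, 21.3), 'long_deg': 81.1, 'n': 95} [561. 103.  65.]
console None [507.  -3.  18.]
tray {'c': (506.6, 403.4), 'z': 5.0, 'size': (154.3, 153.6), 'long_deg': -11.0, 'n': 1907} [506. 399.   4.]
bowl None [709. 377.   7.]
jar {'c': (768.6, 97.7), 'z': 99.6, 'size': (63.6, 61.7), 'long_deg': 71.9, 'n': 327} [758.  95.  99.]
can {'c': (759.4, -174.9), 'z': 109.0, 'size': (63.9, 63.5), 'long_deg': 24.4, 'n': 378} [ 751. -170.  108.]
mill {'c': (771.4, -44.0), 'z': 148.2, 'size': (49.9, 48.8), 'long_deg': -15.5, 'n': 323} [749. -43. 152.]
sponge {'c': (324.4, 246.0), 'z': 29.8, 'size': (109.8, 72.5), 'long_deg': 46.5, 'n': 741} [326. 245.  29.]
mug None [ 293. -326.    3.]
(240, 210) [455.2  26.4  59.5]
(236, 205) [470.9  40.   53.6]
(245, 212) [449.4  10.5  51.4]
(217, 168) [581.5  99.5 106.1]
(210, 168) [583.5 123.7  87.3]
(227, 168) [588.8  72.6  60.3]
```

View pics/scale0.png

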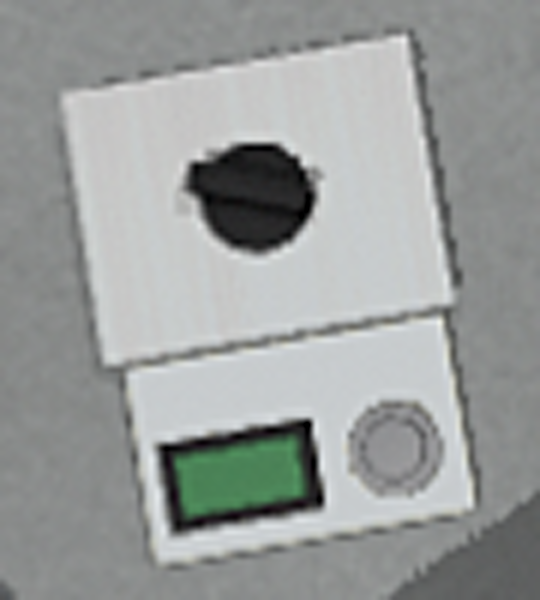

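The crop shows the platform with its upper edge rising to the right. The black lock sits at about (255,195) with its bar almost along the platform's long side, and the button is at (395,448). I'll move above the lock and look at it up close.

```bash
cat >> h.py <<'E'
def plan(x,y,z,yawdeg):
    """units to go: rotate first (tool z turn), then shift in tool axes after the turn; and shift in present axes"""
    s=bot.read_state(); M=R.from_quat(s["eef_rot"]).as_matrix(); yaw=np.degrees(np.arctan2(M[1,0],M[0,0]))
    d=(yawdeg-yaw+180)%360-180; D=np.array([x,y,z])-s["position"]
    t=np.radians(yaw+d); M2=np.array([[np.cos(t),np.sin(t),0],[np.sin(t),-np.cos(t),0],[0,0,-1]])
    j=s["joint_pos"]
    print("yaw %.1f turn %.1f deg -> z turn %.4f total; shift now-axes %s  after-turn axes %s ; tilt %s; j6 %.2f -> %.2f"%(yaw,d,-d/360,np.round(M.T@D/20,2),np.round(M2.T@D/20,2),np.round(M[:2,2],4),j[5],np.arctan2(y,x)+np.pi/2-np.radians(yaw+d)))
E
python3 - <<'E'
from h import *
plan(588,105,231,80.9)
print(np.round(bot.grab_frame("wrist")["mount"],3))
E
```

```text
yaw 15.5 turn 65.4 deg -> z turn -0.1818 total; shift now-axes [ 2.973e+01 -2.970e+01  2.000e-02]  after-turn axes [ 3.938e+01  1.470e+01 -1.000e-02] ; tilt [-0.0002  0.0011]; j6 -0.05 -> 0.34
[[ 1.00000e-03 -9.66000e-01 -2.58000e-01  6.57850e+01]
 [ 1.00000e+00  1.00000e-03  1.00000e-03  6.31000e-01]
 [-1.00000e-03 -2.58000e-01  9.66000e-01 -1.42797e+02]
 [ 0.00000e+00  0.00000e+00  0.00000e+00  1.00000e+00]]
```

Request:
play_rows:
  rows:
    - [[0.5,-0.5,0],[0,0,0],1]
    - [[1,-1,0],[0,0,0],1]
    - [[1,-1,0],[0,0,0],1]
    - [[1,-1,0],[0,0,0],1]
    - [[1,-1,0],[0,0,0],1]
    - [[1,-1,0],[0,0,0],1]
    - [[1,-1,0],[0,0,0],1]
    - [[1,-1,0],[0,0,0],1]
    - [[1,-1,0],[0,0,0],1]
    - [[1,-1,0],[0,0,0],1]

```text
t: 1.4
position: [306.1, -390.9, 231.3]
eef_rot: [0.991, 0.135, 0.0, -0.0]
contact_force: [-0.2, -1.0, 0.4]
grip_width: 85.4
finger_force: 0.0
```

Request:
play_rows:
  rows:
    - [[1,-1,0],[0,0,0],1]
    - [[1,-1,0],[0,0,0],1]
    - [[1,-1,0],[0,0,0],1]
    - [[1,-1,0],[0,0,0],1]
    - [[1,-1,0],[0,0,0],1]
    - [[1,-1,0],[0,0,0],1]
    - [[1,-1,0],[0,0,0],1]
    - [[1,-1,0],[0,0,0],1]
    - [[1,-1,0],[0,0,0],1]
    - [[1,-1,0],[0,0,0],1]

```text
t: 2.65
position: [445.1, -145.0, 231.3]
eef_rot: [0.991, 0.135, -0.0, -0.0]
contact_force: [0.6, 0.2, -0.6]
grip_width: 85.4
finger_force: 0.0
```

Request:
play_rows:
  rows:
    - [[1,-1,0],[0,0,0],1]
    - [[1,-1,0],[0,0,0],1]
    - [[1,-1,0],[0,0,0],1]
    - [[1,-1,0],[0,0,0],1]
    - [[0,0,0],[0,0,-0.028],1]
    - [[0,0,0],[0,0,-0.028],1]
    - [[0,0,0],[0,0,-0.028],1]
    - [[0,0,0],[0,0,-0.028],1]
    - [[0,0,0],[0,0,-0.028],1]
    - [[0,0,0],[0,0,-0.028],1]

```text
t: 3.9
position: [500.2, -47.5, 231.3]
eef_rot: [0.786, 0.618, -0.0, -0.0]
contact_force: [0.1, 0.5, -0.3]
grip_width: 85.7
finger_force: 0.0
```

Run:
```python
from h import *
state()
plan(588,105,231,80.9)
s,p,W=cloud("wrist"); save("w1",p); np.savez("w1.npz",p=p,W=W)
```

```text
{'t': 3.9, 'position': [500.246, -47.548, 231.254], 'eef_rot': [0.786, 0.618, -0.0, -0.0], 'contact_force': [0.116, 0.502, -0.282], 'grip_width': 85.7, 'finger_force': 0.0, 'joint_pos': [-0.155, 0.275, 1.928, 0.0, 0.939, 0.084]}
yaw 76.3 turn 4.6 deg -> z turn -0.0128 total; shift now-axes [8.45 2.45 0.01]  after-turn axes [8.23 3.13 0.01] ; tilt [-0.0003  0.0001]; j6 0.08 -> 0.34
```

View pics/w1.png

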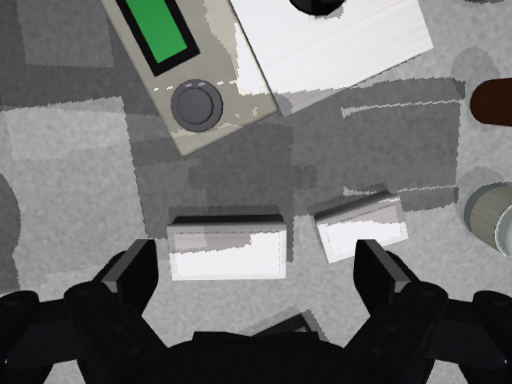

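The close view shows the button at (197,105), the lock at the upper edge (318,5), and two tins at (228,250) and (362,228). Next I'll move until the lock is in view.

Request:
play_rows:
  rows:
    - [[1,0.5,0],[0,0,0],1]
    - [[1,0.5,0],[0,0,0],1]
    - [[1,0.5,0],[0,0,0],1]
    - [[1,0.5,0],[0,0,0],1]
    - [[0.5,0.5,0],[0,0,0],1]
    - [[0,0,0],[0,0,0],1]

```text
t: 4.7
position: [572.1, 27.5, 231.0]
eef_rot: [0.788, 0.616, -0.0, 0.0]
contact_force: [-1.6, 0.3, -0.2]
grip_width: 85.6
finger_force: 0.0
```

Run:
```python
from h import *
s,p,W=cloud("wrist"); save("w2",p); np.savez("w2.npz",p=p,W=W)
z=W[...,2]
m=((z>98)&(z<116)&(np.hypot(W[...,0]-588,W[...,1]-105)<60)); q=W[m]
print("bar",len(q),cv2.minAreaRect(q[:,:2].astype(np.float32)),np.median(q[:,2]))
m=((z>56)&(z<63)&(np.hypot(W[...,0]-588,W[...,1]-105)<140)); q=W[m]
print("plat",len(q),cv2.minAreaRect(q[:,:2].astype(np.float32)),np.median(q[:,2]))
m=((z>64)&(z<72)&(np.hypot(W[...,0]-588,W[...,1]-105)<45)); q=W[m]
print("fl",len(q),cv2.minEnclosingCircle(q[:,:2].astype(np.float32)),np.median(q[:,2]))
m=((z>44)&(z<66)&(np.hypot(W[...,0]-455,W[...,1]-26)<25)); q=W[m]
print("button",len(q),cv2.minEnclosingCircle(q[:,:2].astype(np.float32)),np.percentile(q[:,2],[5,50,95]))
```

```text
bar 1735 ((592.693359375, 103.70973205566406), (63.73553466796875, 16.15652084350586), 81.15493774414062) 107.9022022876128
plat 27613 ((561.4266967773438, 97.25230407714844), (214.8934783935547, 191.4173583984375), 11.771706581115723) 60.195879634728385
fl 2225 ((592.674072265625, 103.9545669555664), 30.068178176879883) 68.12624446689819
button 1446 ((457.9016418457031, 26.082767486572266), 24.23035430908203) [51.12216387 60.69378106 63.00715948]
```

View pics/w2.png

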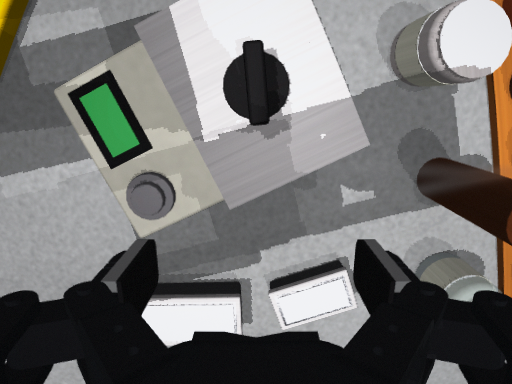

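The closer view shows the lock's bar at (257,85) and the button at (151,195). The bar lies at 81° and the scale's x axis at 11.8°. I'll move in, align and grip the bar.

Run:
```python
from h import *
plan(591.5,104,74,81.15)
```

```text
yaw 76.0 turn 5.2 deg -> z turn -0.0144 total; shift now-axes [3.98 0.04 7.85]  after-turn axes [3.96 0.4  7.85] ; tilt [-0.0006 -0.0001]; j6 0.24 -> 0.33
```

Request:
play_rows:
  rows:
    - [[0,0,0],[0,0,-0.0144],1]
    - [[1,0.1,0],[0,0,0],1]
    - [[1,0.1,0],[0,0,0],1]
    - [[1,0.1,0],[0,0,0],1]
    - [[0.96,0.1,0],[0,0,0],1]
    - [[0,0,1],[0,0,0],0.6]
    - [[0,0,1],[0,0,0],0.6]
    - [[0,0,1],[0,0,0],0.6]
    - [[0,0,1],[0,0,0],0.6]
    - [[0,0,1],[0,0,0],0.6]

```text
t: 6.0
position: [591.7, 105.0, 130.6]
eef_rot: [0.76, 0.65, 0.0, 0.0]
contact_force: [-0.3, 0.3, 0.3]
grip_width: 51.3
finger_force: 0.0
```

Request:
play_rows:
  rows:
    - [[0,0,1],[0,0,0],0.6]
    - [[0,0,1],[0,0,0],0.6]
    - [[0,0,0.85],[0,0,0],0.6]
    - [[0,0,0],[0,0,0],0.6]
    - [[0,0,0],[0,0,0],0.3]
    - [[0,0,0],[0,0,0],0.3]
    - [[0,0,0],[0,0,0],0.25]

```text
t: 6.88
position: [591.8, 104.0, 74.9]
eef_rot: [0.76, 0.65, 0.0, 0.0]
contact_force: [0.3, 0.4, -0.2]
grip_width: 21.2
finger_force: 0.0
```

Run:
```python
from h import *
state()
s,p,W=cloud("wrist"); save("w3",p)
plan(591.5,104,74,81.15)
```

```text
{'t': 6.875, 'position': [591.838, 103.997, 74.909], 'eef_rot': [0.76, 0.65, 0.0, 0.0], 'contact_force': [0.267, 0.4, -0.23], 'grip_width': 21.185, 'finger_force': 0.0, 'joint_pos': [0.123, 0.605, 1.84, 0.0, 0.696, 0.279]}
yaw 81.1 turn 0.0 deg -> z turn -0.0001 total; shift now-axes [ 0.   -0.01  0.04]  after-turn axes [ 0.   -0.01  0.04] ; tilt [0.0007 0.0001]; j6 0.28 -> 0.33
```

View pics/w3.png

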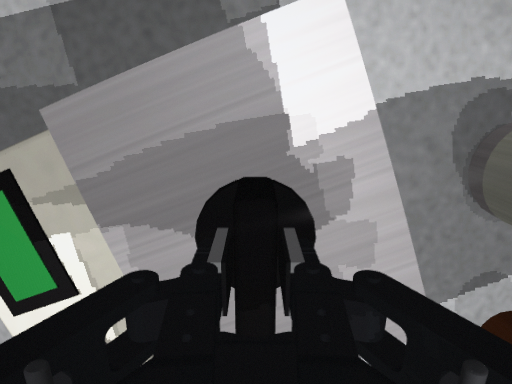

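The fingers (220 and 292) stand evenly on either side of the bar (256). Next I'll close and start turning anticlockwise.

Request:
play_rows:
  rows:
    - [[0,0,0],[0,0,0],0]
    - [[0,0,0],[0,0,0],0]
    - [[0,0,0],[0,0,0],0]
    - [[0,0,0],[0,0,-0.01],0]
    - [[0,0,0],[0,0,-0.01],0]

```text
t: 7.55
position: [591.9, 104.0, 74.8]
eef_rot: [0.717, 0.697, 0.0, 0.0]
contact_force: [0.6, 2.0, 4.8]
grip_width: 15.3
finger_force: 59.1
```

Run:
```python
from h import *
state(); print(np.round(bot.read_state()["torque"],2))
plan(591.5,104,74,191.8)
```

```text
{'t': 7.55, 'position': [591.909, 104.032, 74.827], 'eef_rot': [0.717, 0.697, 0.0, 0.0], 'contact_force': [0.606, 1.954, 4.753], 'grip_width': 15.252, 'finger_force': 59.113, 'joint_pos': [0.123, 0.605, 1.84, 0.0, 0.696, 0.151]}
[ 0.04  0.04 -0.1 ]
yaw 88.4 turn 103.4 deg -> z turn -0.2872 total; shift now-axes [-0.   -0.02  0.04]  after-turn axes [0.02 0.   0.04] ; tilt [0.001  0.0002]; j6 0.15 -> -1.60
```

It turns freely, so I'll keep going.

Request:
play_rows:
  rows:
    - [[0,0,0],[0,0,-0.028],0]
    - [[0,0,0],[0,0,-0.028],0]
    - [[0,0,0],[0,0,-0.028],0]
    - [[0,0,0],[0,0,0],0]

```text
t: 8.05
position: [591.9, 104.0, 74.8]
eef_rot: [0.509, 0.86, 0.0, 0.0]
contact_force: [0.6, 0.1, 5.3]
grip_width: 15.7
finger_force: 59.1
```

Run:
```python
from h import *
state(); print(np.round(bot.read_state()["torque"],2))
plan(591.5,104,74,191.8)
s,p,W=cloud("wrist"); save("w4",p)
```

```text
{'t': 8.05, 'position': [591.943, 103.993, 74.812], 'eef_rot': [0.509, 0.86, 0.0, 0.0], 'contact_force': [0.552, 0.098, 5.33], 'grip_width': 15.679, 'finger_force': 59.113, 'joint_pos': [0.123, 0.605, 1.84, -0.0, 0.696, -0.378]}
[-0.05  0.06  0.04]
yaw 118.7 turn 73.1 deg -> z turn -0.2029 total; shift now-axes [ 0.01 -0.02  0.04]  after-turn axes [0.02 0.   0.04] ; tilt [0.001  0.0001]; j6 -0.38 -> -1.60
```

View pics/w4.png

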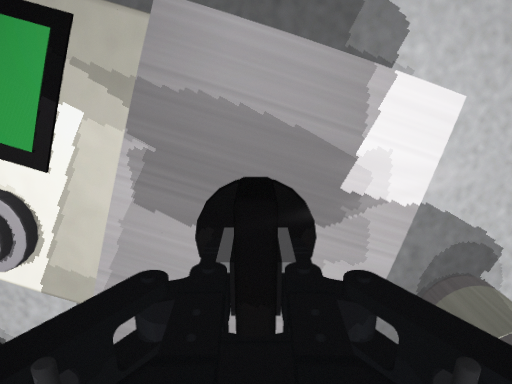

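The bar (256,250) turns with the gripper. I'll continue towards the slot direction.

Request:
play_rows:
  rows:
    - [[0,0,0],[0,0,-0.028],0]
    - [[0,0,0],[0,0,-0.028],0]
    - [[0,0,0],[0,0,-0.028],0]
    - [[0,0,0],[0,0,-0.028],0]
    - [[0,0,0],[0,0,-0.028],0]
    - [[0,0,0],[0,0,-0.028],0]
    - [[0,0,0],[0,0,-0.015],0]
    - [[0,0,0],[0,0,0],0]

```text
t: 9.1
position: [591.9, 104.0, 74.8]
eef_rot: [-0.04, 0.999, 0.0, 0.0]
contact_force: [-0.2, 1.1, 5.4]
grip_width: 15.3
finger_force: 59.1
```

Run:
```python
from h import *
state(); print(np.round(bot.read_state()["torque"],2))
plan(591.5,104,74,191.8)
```

```text
{'t': 9.1, 'position': [591.918, 103.968, 74.811], 'eef_rot': [-0.04, 0.999, 0.0, 0.0], 'contact_force': [-0.231, 1.131, 5.379], 'grip_width': 15.276, 'finger_force': 59.114, 'joint_pos': [0.123, 0.605, 1.84, 0.0, 0.696, -1.527]}
[0.04 0.07 0.07]
yaw -175.5 turn 7.3 deg -> z turn -0.0202 total; shift now-axes [0.02 0.   0.04]  after-turn axes [0.02 0.01 0.04] ; tilt [0.0009 0.0001]; j6 -1.53 -> 4.68
```

Request:
play_rows:
  rows:
    - [[0,0,0],[0,0,-0.01],0]
    - [[0,0,0],[0,0,-0.01],0]
    - [[0,0,0],[0,0,0],0]

```text
t: 9.48
position: [591.9, 104.0, 74.8]
eef_rot: [-0.102, 0.995, 0.0, 0.0]
contact_force: [-0.4, 0.3, 5.3]
grip_width: 15.1
finger_force: 59.1
```

Run:
```python
from h import *
state(); print(np.round(bot.read_state()["torque"],2))
plan(591.5,104,74,191.8)
s,p,W=cloud("wrist"); save("w5",p)
```

```text
{'t': 9.475, 'position': [591.896, 103.993, 74.8], 'eef_rot': [-0.102, 0.995, 0.0, 0.0], 'contact_force': [-0.432, 0.327, 5.269], 'grip_width': 15.113, 'finger_force': 59.122, 'joint_pos': [0.123, 0.605, 1.84, 0.0, 0.696, -1.652]}
[0.06 0.1  0.08]
yaw -168.3 turn 0.1 deg -> z turn -0.0003 total; shift now-axes [0.02 0.   0.04]  after-turn axes [0.02 0.   0.04] ; tilt [0.0009 0.0001]; j6 -1.65 -> 4.68
```

View pics/w5.png

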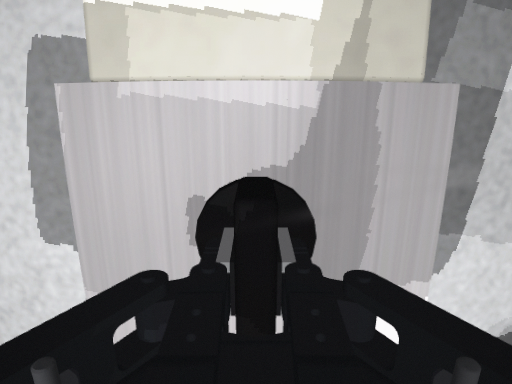

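The bar is now parallel to the platform's sides, which is the slot direction. I'll try a small lift.

Request:
play_rows:
  rows:
    - [[0,0,-0.2],[0,0,0],0]
    - [[0,0,-0.2],[0,0,0],0]
    - [[0,0,0],[0,0,0],0]

```text
t: 9.9
position: [591.7, 104.0, 82.7]
eef_rot: [-0.101, 0.995, 0.0, 0.0]
contact_force: [-0.0, -0.3, -0.3]
grip_width: 15.2
finger_force: 62.6
```

Request:
play_rows:
  rows:
    - [[0,0,-0.5],[0,0,0],0]
    - [[0,0,-0.5],[0,0,0],0]
    - [[0,0,-1],[0,0,0],0]
    - [[0,0,-1],[0,0,0],0]
    - [[0,0,0],[0,0,0],0]

```text
t: 10.52
position: [592.6, 104.1, 144.2]
eef_rot: [-0.101, 0.995, 0.0, 0.002]
contact_force: [-0.6, 0.4, -1.0]
grip_width: 15.2
finger_force: 62.8
```

Run:
```python
from h import *
state()
s,p,W=cloud("side"); save("s1",p[100:260,140:400].repeat(2,0).repeat(2,1))
plan(507.5,403.5,150,191.8)
d=np.load("side0.npz"); 
for n,sd,lo,hi in [("tray",(248,135),1,12),("plat",(290,190),54,64)]: print(n,rect(d["W"],sd,lo,hi))
```

```text
{'t': 10.525, 'position': [592.609, 104.092, 144.152], 'eef_rot': [-0.101, 0.995, 0.0, 0.002], 'contact_force': [-0.641, 0.407, -1.022], 'grip_width': 15.195, 'finger_force': 62.822, 'joint_pos': [0.123, 0.51, 1.796, -0.0, 0.832, -1.65]}
yaw -168.4 turn 0.2 deg -> z turn -0.0004 total; shift now-axes [ 1.11 15.52 -0.35]  after-turn axes [ 1.07 15.52 -0.35] ; tilt [0.0016 0.0002]; j6 -1.65 -> 5.18
tray {'c': (505.6, 418.3), 'z': 6.2, 'size': (152.4, 134.2), 'long_deg': -11.0, 'n': 703}
plat {'c': (588.3, 106.1), 'z': 60.2, 'size': (199.0, 152.0), 'long_deg': -78.4, 'n': 1490}
```

View pics/s1.png

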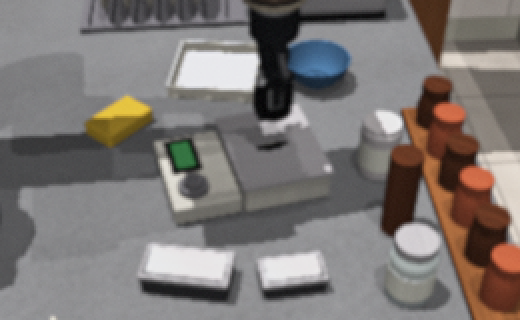

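The lock is out, with the open keyhole showing at (270,143). I'll carry it to the tray and lower it.

Request:
play_rows:
  rows:
    - [[0,0.5,0],[0,0,0],0]
    - [[0.1,1,0],[0,0,0],0]
    - [[0.1,1,0],[0,0,0],0]
    - [[0.1,1,0],[0,0,0],0]
    - [[0.1,1,0],[0,0,0],0]
    - [[0.1,1,0],[0,0,0],0]
    - [[0.1,1,0],[0,0,0],0]
    - [[0.1,1,0],[0,0,0],0]
    - [[0.1,1,0],[0,0,0],0]
    - [[0.1,1,0],[0,0,0],0]

```text
t: 11.82
position: [535.1, 287.7, 142.3]
eef_rot: [-0.101, 0.995, 0.0, 0.0]
contact_force: [0.5, 0.1, -0.6]
grip_width: 15.4
finger_force: 62.8
```

Request:
play_rows:
  rows:
    - [[0.1,1,0],[0,0,0],0]
    - [[0,1,0],[0,0,0],0]
    - [[0,1,0],[0,0,0],0]
    - [[0,1,0],[0,0,0],0]
    - [[0,1,0],[0,0,0],0]
    - [[0,1,0],[0,0,0],0]
    - [[0,0,0],[0,0,0],0]

```text
t: 12.7
position: [508.9, 405.2, 142.2]
eef_rot: [-0.102, 0.995, 0.0, 0.0]
contact_force: [0.5, -0.3, -1.1]
grip_width: 15.6
finger_force: 62.8
```

Run:
```python
from h import *
state()
plan(509,403.5,36,191.8)
```

```text
{'t': 12.7, 'position': [508.918, 405.225, 142.189], 'eef_rot': [-0.102, 0.995, 0.0, 0.0], 'contact_force': [0.507, -0.344, -1.079], 'grip_width': 15.6, 'finger_force': 62.822, 'joint_pos': [0.626, 0.574, 1.677, 0.0, 0.891, -1.15]}
yaw -168.3 turn 0.1 deg -> z turn -0.0002 total; shift now-axes [ 0.01 -0.09  5.31]  after-turn axes [ 0.01 -0.09  5.31] ; tilt [0.0001 0.0003]; j6 -1.15 -> 5.18
```

Request:
play_rows:
  rows:
    - [[0,0,1],[0,0,0],0]
    - [[0,0,1],[0,0,0],0]
    - [[0,0,1],[0,0,0],0]
    - [[0,0,1],[0,0,0],0]
    - [[0,0,0.8],[0,0,0],0]
    - [[0,0,0.4],[0,0,0],0]
    - [[0,0,0],[0,0,0],0]
    - [[0,0,0],[0,0,0],0.4]
    - [[0,0,0],[0,0,0],0.6]
    - [[0,0,0],[0,0,0],0.7]

```text
t: 13.95
position: [509.6, 403.8, 38.8]
eef_rot: [-0.101, 0.995, 0.0, 0.0]
contact_force: [0.2, -0.5, -0.7]
grip_width: 59.4
finger_force: 0.0
```

Request:
play_rows:
  rows:
    - [[0,0,0],[0,0,0],0.8]
    - [[0,0,-1],[0,0,0],0.9]
    - [[0,0,-1],[0,0,0],1]
    - [[0,0,-1],[0,0,0],1]
    - [[0,0,-1],[0,0,0],0.5]
    - [[0,0,-1],[0,0,0],0]
    - [[0,0,0],[0,0,0],0]

```text
t: 14.82
position: [510.3, 404.2, 140.6]
eef_rot: [-0.101, 0.995, 0.001, 0.001]
contact_force: [-0.2, 0.1, -0.2]
grip_width: 32.3
finger_force: 0.0
```

Run:
```python
from h import *
state()
plan(457.5,26.5,90,191.8)
s,p,W=cloud("top"); save("t2",p[130:270,90:330].repeat(3,0).repeat(3,1)); np.savez("t2.npz",p=p,W=W)
z=W[...,2]
m=(z>10)&(z<80)&(np.abs(W[...,0]-507)<65)&(np.abs(W[...,1]-403)<65)
q=W[m]; print("lock",len(q),cv2.minEnclosingCircle(q[:,:2].astype(np.float32)),np.percentile(q[:,2],[5,50,95]))
```

```text
{'t': 14.825, 'position': [510.271, 404.239, 140.645], 'eef_rot': [-0.101, 0.995, 0.001, 0.001], 'contact_force': [-0.202, 0.064, -0.201], 'grip_width': 32.304, 'finger_force': 0.0, 'joint_pos': [0.623, 0.575, 1.679, -0.0, 0.884, -1.151]}
yaw -168.4 turn 0.2 deg -> z turn -0.0004 total; shift now-axes [  6.4  -17.97   2.49]  after-turn axes [  6.45 -17.95   2.53] ; tilt [0.0027 0.002 ]; j6 -1.15 -> 4.56
lock 263 ((511.92755126953125, 414.1409912109375), 78.07830810546875) [14.58873378 29.95488846 68.71536476]
```

View pics/t2.png

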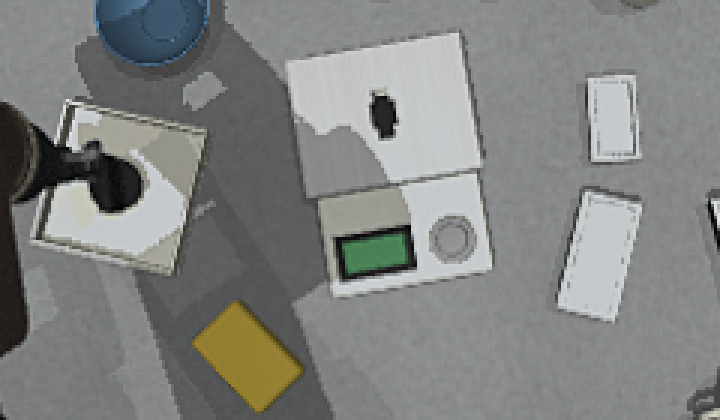

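The lock lies in the tray at (115,185), and the keyhole in the platform is open at (384,115). Now I'll go to the button at (452,240).

Request:
play_rows:
  rows:
    - [[0,-0.5,0],[0,0,0],0]
    - [[0,-1,0],[0,0,0],0]
    - [[0.4,-1,0],[0,0,0],0]
    - [[0.4,-1,0],[0,0,0],0]
    - [[0.4,-1,0],[0,0,0],0]
    - [[0.4,-1,0],[0,0,0],0]
    - [[0.4,-1,0],[0,0,0],0]
    - [[0.4,-1,0],[0,0,0],0]
    - [[0.4,-1,0],[0,0,0],0]
    - [[0.4,-1,0],[0,0,0],0]

```text
t: 16.12
position: [484.7, 203.2, 138.3]
eef_rot: [-0.101, 0.995, 0.0, 0.0]
contact_force: [0.1, -0.5, 0.4]
grip_width: 0.1
finger_force: 0.0
```

Request:
play_rows:
  rows:
    - [[0.4,-1,0],[0,0,0],0]
    - [[0.4,-1,0],[0,0,0],0]
    - [[0.4,-1,0],[0,0,0],0]
    - [[0.4,-1,0],[0,0,0],0]
    - [[0.4,-1,0],[0,0,0],0]
    - [[0.4,-1,0],[0,0,0],0]
    - [[0.4,-1,0],[0,0,0],0]
    - [[0.4,-1,0],[0,0,0],0]
    - [[0,-0.5,0.5],[0,0,0],0]
    - [[0,0,0.5],[0,0,0],0]

```text
t: 17.38
position: [456.9, 24.6, 117.6]
eef_rot: [-0.101, 0.995, -0.0, 0.0]
contact_force: [-0.6, 0.1, -0.4]
grip_width: -0.0
finger_force: 0.0
```

Run:
```python
from h import *
state()
plan(458,26,66,191.8)
```

```text
{'t': 17.375, 'position': [456.912, 24.572, 117.609], 'eef_rot': [-0.101, 0.995, -0.0, 0.0], 'contact_force': [-0.646, 0.071, -0.436], 'grip_width': -0.031, 'finger_force': 0.0, 'joint_pos': [-0.013, 0.386, 2.136, 0.0, 0.618, -1.785]}
yaw -168.4 turn 0.2 deg -> z turn -0.0006 total; shift now-axes [-0.07  0.06  2.58]  after-turn axes [-0.07  0.06  2.58] ; tilt [0.0004 0.    ]; j6 -1.79 -> 4.56
```

Request:
play_rows:
  rows:
    - [[0,0,1],[0,0,0],0]
    - [[0,0,1],[0,0,0],0]
    - [[0,0,0.6],[0,0,0],0]
    - [[0,0,0.2],[0,0,0],0]
    - [[0,0,0.15],[0,0,0],0]
    - [[0,0,0],[0,0,0],0]

```text
t: 18.12
position: [456.6, 25.2, 59.5]
eef_rot: [-0.101, 0.995, 0.0, 0.0]
contact_force: [-1.3, 0.4, 2.9]
grip_width: 0.1
finger_force: 1.4
```

Request:
play_rows:
  rows:
    - [[0,0,0.1],[0,0,0],0]
    - [[0,0,0],[0,0,0],0]

```text
t: 18.38
position: [456.8, 25.1, 57.5]
eef_rot: [-0.101, 0.995, -0.0, 0.0]
contact_force: [-0.6, 2.0, 4.3]
grip_width: 0.1
finger_force: 2.0
```

Request:
play_rows:
  rows:
    - [[0,0,0.1],[0,0,0],0]
    - [[0,0,0.05],[0,0,0],0]
    - [[0,0,0],[0,0,0],0]

```text
t: 18.75
position: [456.9, 25.1, 55.4]
eef_rot: [-0.101, 0.995, -0.0, 0.001]
contact_force: [-8.5, 1.2, 39.1]
grip_width: -0.3
finger_force: 19.8
```

The button bottomed out at about z=55.5. I'll back off, and get the tins' wrist-frame coordinates from the earlier wrist clouds.

Request:
play_rows:
  rows:
    - [[0,0,-0.5],[0,0,0],0]
    - [[0,0,-1],[0,0,0],0]
    - [[0,0,-1],[0,0,0],1]
    - [[0,0,-1],[0,0,0],1]
    - [[0,0,-1],[0,0,0],1]
    - [[0,0,0],[0,0,0.022],1]
    - [[0,0,0],[0,0,0.022],1]
    - [[0,0,0],[0,0,0.022],1]
    - [[0,0,0],[0,0,0],1]

```text
t: 19.88
position: [456.8, 25.0, 144.3]
eef_rot: [0.105, 0.994, -0.0, 0.0]
contact_force: [-0.7, 0.1, 0.0]
grip_width: 85.3
finger_force: 0.0
```

```bash
cat >> h.py <<'E'
def tin(W,c,lo,hi,rad):
    z=W[...,2]; m=(z>lo)&(z<hi)&(np.hypot(W[...,0]-c[0],W[...,1]-c[1])<rad)
    m=cv2.morphologyEx(m.astype(np.uint8),cv2.MORPH_OPEN,np.ones((3,3)))>0
    q=W[m]
    if len(q)<20: return None
    (x,y),(a,b),t=cv2.minAreaRect(q[:,:2].astype(np.float32))
    if a<b: a,b,t=b,a,t+90
    return (round(x,1),round(y,1)),(round(a,1),round(b,1)),round((t+90)%180-90,1),round(float(np.median(q[:,2])),1),len(q)
T0={"L1":((443,-133),34,48,80),"L2":((454,-303),34,48,80),"S1":((596,-146),27,40,65),"S2":((521,-463),27,40,65)}
E
python3 - <<'E'
from h import *
for f in ("w1","w2"):
    W=np.load(f+".npz")["W"]
    for k in ("L1","S1"): print(f,k,tin(W,*T0[k]))
s,p,W=cloud("top")
for k in T0: print("top",k,tin(W,*T0[k]))
state()
plan(446,-134,100,167.6)
E
```

```text
w1 L1 ((448.0, -133.6), (131.4, 68.0), -12.5, 41.9, 6661)
w1 S1 ((600.6, -146.1), (96.5, 55.2), 4.8, 33.9, 3662)
w2 L1 ((455.5, -134.5), (116.8, 67.4), -12.3, 41.9, 3854)
w2 S1 ((601.1, -146.2), (96.2, 56.3), 5.6, 33.9, 3359)
top L1 ((443.5, -133.3), (130.0, 67.3), -12.8, 41.6, 829)
top L2 ((454.4, -303.1), (128.4, 68.4), 16.2, 41.5, 818)
top S1 ((596.0, -146.1), (96.5, 54.8), 5.5, 33.3, 473)
top S2 ((521.1, -462.6), (93.8, 56.6), -6.5, 33.6, 464)
{'t': 19.925, 'position': [456.79, 25.059, 144.306], 'eef_rot': [0.104, 0.995, -0.0, 0.0], 'contact_force': [-0.792, 0.204, 0.802], 'grip_width': 85.439, 'finger_force': 0.0, 'joint_pos': [-0.011, 0.34, 2.114, -0.0, 0.688, -1.374]}
yaw 168.1 turn -0.5 deg -> z turn 0.0013 total; shift now-axes [-1.12 -7.89  2.22]  after-turn axes [-1.18 -7.88  2.22] ; tilt [ 0.0003 -0.    ]; j6 -1.37 -> -1.65
```

Request:
play_rows:
  rows:
    - [[-0.15,-1,0],[0,0,0.001],1]
    - [[-0.15,-1,0],[0,0,0],1]
    - [[-0.15,-1,0],[0,0,0],1]
    - [[-0.15,-1,0],[0,0,0],1]
    - [[-0.15,-1,0],[0,0,0],1]
    - [[-0.15,-1,0],[0,0,0],1]
    - [[-0.15,-1,1],[0,0,0],1]
    - [[-0.15,-0.86,1],[0,0,0],1]
    - [[0,0,0],[0,0,0],1]

```text
t: 21.05
position: [445.5, -134.1, 103.3]
eef_rot: [0.108, 0.994, 0.0, -0.001]
contact_force: [-0.8, 0.2, 0.2]
grip_width: 85.2
finger_force: 0.0
```

Run:
```python
from h import *
state()
plan(447,-133.6,4,167.5)
```

```text
{'t': 21.05, 'position': [445.477, -134.126, 103.309], 'eef_rot': [0.108, 0.994, 0.0, -0.001], 'contact_force': [-0.785, 0.182, 0.208], 'grip_width': 85.191, 'finger_force': 0.0, 'joint_pos': [-0.358, 0.421, 2.129, -0.0, 0.594, -1.712]}
yaw 167.6 turn -0.1 deg -> z turn 0.0003 total; shift now-axes [-0.08  0.04  4.97]  after-turn axes [-0.07  0.04  4.97] ; tilt [-0.0019  0.0006]; j6 -1.71 -> -1.64
```

Request:
play_rows:
  rows:
    - [[-0.07,0.04,1],[0,0,0],1]
    - [[0,0,1],[0,0,0],1]
    - [[0,0,1],[0,0,0],1]
    - [[0,0,1],[0,0,0],1]
    - [[0,0,0.95],[0,0,0],1]
    - [[0,0,0],[0,0,0],1]
    - [[0,0,0],[0,0,0],0.6]
    - [[0,0,0],[0,0,0],0.6]
    - [[0,0,0],[0,0,0],0.6]

```text
t: 22.18
position: [448.3, -133.1, 6.4]
eef_rot: [0.108, 0.994, -0.0, 0.001]
contact_force: [-0.1, 2.5, 5.3]
grip_width: 65.0
finger_force: 66.0
```

Run:
```python
from h import *
state()
```

```text
{'t': 22.175, 'position': [448.322, -133.065, 6.438], 'eef_rot': [0.108, 0.994, -0.0, 0.001], 'contact_force': [-0.084, 2.49, 5.274], 'grip_width': 64.966, 'finger_force': 66.034, 'joint_pos': [-0.353, 0.611, 2.176, 0.0, 0.353, -1.707]}
```

Gripped at 65 mm. Now I'll lift, turn to 101.8° and carry the tin to the platform.

Request:
play_rows:
  rows:
    - [[0,0,-0.4],[0,0,0],0.3]
    - [[0,0,-1],[0,0,0],0.3]
    - [[0,0,-1],[0,0,0],0.3]
    - [[0,0,-1],[0,0,0],0.3]
    - [[0,0,-1],[0,0,0],0.3]
    - [[0,0,-1],[0,0,0],0.3]
    - [[0,0,0],[0,0,0.026],0.3]
    - [[0,0,0],[0,0,0.026],0.3]
    - [[0,0,0],[0,0,0.026],0.3]
    - [[0,0,0],[0,0,0.026],0.3]

```text
t: 23.42
position: [447.6, -133.0, 114.1]
eef_rot: [0.424, 0.906, 0.0, 0.0]
contact_force: [-0.1, -0.2, -5.6]
grip_width: 65.1
finger_force: 68.7
```

Request:
play_rows:
  rows:
    - [[0,0,0],[0,0,0.026],0.3]
    - [[0,0,0],[0,0,0.026],0.3]
    - [[0,0,0],[0,0,0.026],0.3]
    - [[0,0,0],[0,0,0],0.3]

```text
t: 23.92
position: [447.7, -133.0, 114.0]
eef_rot: [0.629, 0.777, 0.0, 0.0]
contact_force: [0.9, -0.7, -4.5]
grip_width: 64.8
finger_force: 68.7
```

Run:
```python
from h import *
state()
plan(592,104.2,112,101.8)
```

```text
{'t': 23.925, 'position': [447.696, -133.033, 113.995], 'eef_rot': [0.629, 0.777, 0.0, 0.0], 'contact_force': [0.886, -0.715, -4.462], 'grip_width': 64.828, 'finger_force': 68.727, 'joint_pos': [-0.354, 0.403, 2.119, 0.0, 0.619, -0.564]}
yaw 102.1 turn -0.3 deg -> z turn 0.0007 total; shift now-axes [10.09  9.53  0.1 ]  after-turn axes [10.14  9.49  0.1 ] ; tilt [ 0.0005 -0.0002]; j6 -0.56 -> -0.03
```

Request:
play_rows:
  rows:
    - [[0.5,0.5,0],[0,0,0.0007],0.3]
    - [[1,0.95,0],[0,0,0],0.3]
    - [[1,0.95,0],[0,0,0],0.3]
    - [[1,0.95,0],[0,0,0],0.3]
    - [[1,0.95,0],[0,0,0],0.3]
    - [[1,0.95,0],[0,0,0],0.3]
    - [[1,0.95,0],[0,0,0],0.3]
    - [[1,0.95,0],[0,0,0],0.3]
    - [[1,0.95,0],[0,0,0],0.3]
    - [[1,0.95,0],[0,0,0],0.3]

```text
t: 25.18
position: [586.6, 91.5, 113.4]
eef_rot: [0.63, 0.777, -0.0, -0.0]
contact_force: [0.6, -0.2, -4.9]
grip_width: 65.2
finger_force: 68.8
```

Request:
play_rows:
  rows:
    - [[0.64,0.44,0],[0,0,0],0.3]
    - [[0,0,0.5],[0,0,0],0.3]
    - [[0,0,0.5],[0,0,0],0.3]
    - [[0,0,0],[0,0,0],0.3]

```text
t: 25.68
position: [591.0, 103.4, 92.1]
eef_rot: [0.631, 0.776, -0.001, -0.001]
contact_force: [0.3, -0.0, -5.0]
grip_width: 65.4
finger_force: 68.6
```

Run:
```python
from h import *
state()
plan(592,104.2,67,101.8)
s,p,W=cloud("wrist"); 
z=W[...,2]; m=(z>56)&(z<64); q=W[m]; print("plat",cv2.minAreaRect(q[:,:2].astype(np.float32)))
```

```text
{'t': 25.675, 'position': [591.007, 103.382, 92.097], 'eef_rot': [0.631, 0.776, -0.001, -0.001], 'contact_force': [0.312, -0.028, -4.952], 'grip_width': 65.37, 'finger_force': 68.62, 'joint_pos': [0.123, 0.58, 1.83, -0.0, 0.733, -0.082]}
yaw 101.7 turn 0.1 deg -> z turn -0.0002 total; shift now-axes [0.03 0.06 1.25]  after-turn axes [0.03 0.06 1.25] ; tilt [-0.0024 -0.0004]; j6 -0.08 -> -0.03
plat ((585.9932861328125, 119.81069946289062), (316.4422912597656, 156.9121551513672), 11.891278266906738)
```

Request:
play_rows:
  rows:
    - [[0.03,0.06,0.5],[0,0,0],0.3]
    - [[0,0,0.5],[0,0,0],0.3]
    - [[0,0,0.25],[0,0,0],0.3]
    - [[0,0,0],[0,0,0],0.3]

```text
t: 26.22
position: [592.9, 104.9, 67.7]
eef_rot: [0.631, 0.776, -0.0, -0.0]
contact_force: [-0.7, 0.2, -4.0]
grip_width: 64.9
finger_force: 68.8
```

Request:
play_rows:
  rows:
    - [[0,0,0.05],[0,0,0],0.3]
    - [[0,0,0],[0,0,0],0.3]

```text
t: 26.48
position: [593.4, 105.0, 67.5]
eef_rot: [0.631, 0.776, 0.0, 0.0]
contact_force: [0.2, -0.1, -4.6]
grip_width: 65.1
finger_force: 68.8
```

Request:
play_rows:
  rows:
    - [[0,0,0.08],[0,0,0],0.3]
    - [[0,0,0],[0,0,0],0.3]

```text
t: 26.72
position: [593.6, 105.1, 66.5]
eef_rot: [0.631, 0.776, 0.0, 0.0]
contact_force: [-2.1, -0.3, 9.1]
grip_width: 65.0
finger_force: 70.1
```

Request:
play_rows:
  rows:
    - [[0,0,0],[0,0,0],1]
    - [[0,0,0],[0,0,0],1]
    - [[0,0,0],[0,0,0],1]
    - [[0,0,-0.5],[0,0,0],1]
    - [[0,0,-1],[0,0,0],1]
    - [[0,0,-1],[0,0,0],1]
    - [[0,0,-1],[0,0,0],1]
    - [[0,0,-1],[0,0,0],1]
    - [[0,0,0],[0,0,0],1]

```text
t: 27.85
position: [594.4, 105.1, 157.7]
eef_rot: [0.631, 0.776, 0.001, 0.001]
contact_force: [-0.5, -0.8, 0.8]
grip_width: 84.8
finger_force: 0.0
```

Run:
```python
from h import *
state()
s,p,W=cloud("wrist"); print("wrist placed",tin(W,(592,104),92,112,90))
s,p,W=cloud("top"); print("top placed",tin(W,(588,104),92,112,90))
for k in ("L2","S1","S2"): print("top",k,tin(W,*T0[k]))
plan(458,-303.4,150,196.2)
```

```text
{'t': 27.85, 'position': [594.356, 105.126, 157.681], 'eef_rot': [0.631, 0.776, 0.001, 0.001], 'contact_force': [-0.499, -0.825, 0.752], 'grip_width': 84.803, 'finger_force': 0.0, 'joint_pos': [0.125, 0.496, 1.78, 0.0, 0.862, -0.08]}
wrist placed ((594.2, 105.5), (130.8, 67.6), -78.2, 102.0, 20657)
top placed ((589.6, 106.1), (131.4, 66.6), -78.3, 101.3, 226)
top L2 ((454.4, -303.3), (128.1, 68.7), 15.9, 41.6, 812)
top S1 ((595.7, -146.1), (96.0, 55.0), 5.4, 33.4, 464)
top S2 ((521.0, -462.5), (93.6, 58.1), -7.5, 33.6, 477)
yaw 101.8 turn 94.4 deg -> z turn -0.2624 total; shift now-axes [-18.61 -10.78   0.29]  after-turn axes [ 12.19 -17.72   0.29] ; tilt [0.0003 0.    ]; j6 -0.08 -> -2.44
```

Request:
play_rows:
  rows:
    - [[0,0,0],[0,0,0.0264],1]
    - [[0,0,0],[0,0,0.0264],1]
    - [[0,0,0],[0,0,0.0264],1]
    - [[0,0,0],[0,0,0.0264],1]
    - [[0,0,0],[0,0,0.0264],1]
    - [[0,0,0],[0,0,0.0264],1]
    - [[0,0,0],[0,0,0.0264],1]
    - [[0,0,0],[0,0,0.0264],1]
    - [[0,0,0],[0,0,0.0264],1]
    - [[-0.5,0.7,0],[0,0,0],1]

```text
t: 29.2
position: [587.2, 88.9, 154.8]
eef_rot: [0.99, 0.142, -0.001, -0.0]
contact_force: [0.4, -0.5, 0.4]
grip_width: 85.4
finger_force: 0.0
```

Request:
play_rows:
  rows:
    - [[-0.7,1,0],[0,0,0],1]
    - [[-0.7,1,0],[0,0,0],1]
    - [[-0.7,1,0],[0,0,0],1]
    - [[-0.7,1,0],[0,0,0],1]
    - [[-0.7,1,0],[0,0,0],1]
    - [[-0.7,1,0],[0,0,0],1]
    - [[-0.7,1,0],[0,0,0],1]
    - [[-0.7,1,0],[0,0,0],1]
    - [[-0.7,1,0],[0,0,0],1]
    - [[-0.7,1,0],[0,0,0],1]

```text
t: 30.45
position: [507.7, -143.6, 155.2]
eef_rot: [0.99, 0.143, -0.0, -0.0]
contact_force: [0.2, -0.1, 0.0]
grip_width: 85.3
finger_force: 0.0
```

Request:
play_rows:
  rows:
    - [[-0.7,1,0],[0,0,0],1]
    - [[-0.7,1,0],[0,0,0],1]
    - [[-0.7,1,0],[0,0,0],1]
    - [[-0.7,1,0],[0,0,0],1]
    - [[-0.7,1,0.5],[0,0,0],1]
    - [[-0.7,1,1],[0,0,0],1]
    - [[-0.49,1,1],[0,0,0],1]
    - [[0,0,0],[0,0,0],1]

```text
t: 31.45
position: [456.1, -303.8, 104.1]
eef_rot: [0.99, 0.142, -0.001, -0.001]
contact_force: [-0.2, 0.4, 0.3]
grip_width: 85.0
finger_force: 0.0
```

Run:
```python
from h import *
state()
plan(458,-303.4,5,16.1)
s,p,W=cloud("top")
for k in ("L2","S1","S2"): print("top",k,tin(W,*T0[k]))
```

```text
{'t': 31.45, 'position': [456.098, -303.782, 104.113], 'eef_rot': [0.99, 0.142, -0.001, -0.001], 'contact_force': [-0.151, 0.437, 0.319], 'grip_width': 84.993, 'finger_force': 0.0, 'joint_pos': [-0.643, 0.507, 1.944, -0.0, 0.694, 0.644]}
yaw 16.3 turn -0.2 deg -> z turn 0.0005 total; shift now-axes [0.11 0.02 4.96]  after-turn axes [0.1  0.01 4.96] ; tilt [-0.0024  0.0016]; j6 0.64 -> 0.70
top L2 ((454.5, -302.5), (127.3, 67.8), 15.4, 41.6, 405)
top S1 ((595.9, -145.9), (95.6, 55.7), 4.5, 33.7, 471)
top S2 None
```

Request:
play_rows:
  rows:
    - [[0.1,0.01,1],[0,0,0],1]
    - [[0,0,1],[0,0,0],1]
    - [[0,0,1],[0,0,0],1]
    - [[0,0,1],[0,0,0],1]
    - [[0,0,0.9],[0,0,0],1]
    - [[0,0,0],[0,0,0],1]
    - [[0,0,0],[0,0,0],0.3]
    - [[0,0,0],[0,0,0],0.3]
    - [[0,0,0],[0,0,0],0.3]

```text
t: 32.62
position: [460.3, -302.8, 8.7]
eef_rot: [0.99, 0.141, 0.0, 0.0]
contact_force: [-1.5, 2.0, 6.4]
grip_width: 65.2
finger_force: 67.7
```

Run:
```python
from h import *
state()
```

```text
{'t': 32.625, 'position': [460.317, -302.79, 8.676], 'eef_rot': [0.99, 0.141, 0.0, 0.0], 'contact_force': [-1.509, 2.006, 6.425], 'grip_width': 65.186, 'finger_force': 67.703, 'joint_pos': [-0.637, 0.664, 1.984, 0.0, 0.492, 0.651]}
```

Request:
play_rows:
  rows:
    - [[0,0,-0.5],[0,0,0],0.3]
    - [[0,0,-1],[0,0,0],0.3]
    - [[0,0,-1],[0,0,0],0.3]
    - [[0,0,-1],[0,0,0],0.3]
    - [[0,0,-1],[0,0,0],0.3]
    - [[0,0,-1],[0,0,0],0.3]
    - [[0,0,-1],[0,0,0],0.3]
    - [[0,0,-1],[0,0,0],0.3]
    - [[0,0,0],[0,0,-0.0264],0.3]
    - [[0,0,0],[0,0,-0.0264],0.3]

```text
t: 33.88
position: [460.0, -302.7, 158.9]
eef_rot: [0.952, 0.305, 0.0, 0.0]
contact_force: [-0.5, -0.0, -3.4]
grip_width: 65.1
finger_force: 67.5
```

Request:
play_rows:
  rows:
    - [[0,0,0],[0,0,-0.0264],0.3]
    - [[0,0,0],[0,0,-0.0264],0.3]
    - [[0,0,0],[0,0,-0.0264],0.3]
    - [[0,0,0],[0,0,-0.0264],0.3]
    - [[0,0,0],[0,0,-0.0264],0.3]
    - [[0,0,0],[0,0,-0.0264],0.3]
    - [[0,0,0],[0,0,-0.0264],0.3]
    - [[0,0,0],[0,0,0],0.3]

```text
t: 34.88
position: [459.9, -302.6, 158.4]
eef_rot: [0.631, 0.776, 0.0, 0.0]
contact_force: [0.3, -0.4, -2.5]
grip_width: 65.1
finger_force: 67.4
```

Run:
```python
from h import *
state()
plan(593.3,106.3,150,101.8)
```

```text
{'t': 34.875, 'position': [459.935, -302.617, 158.381], 'eef_rot': [0.631, 0.776, 0.0, 0.0], 'contact_force': [0.264, -0.407, -2.495], 'grip_width': 65.131, 'finger_force': 67.45, 'joint_pos': [-0.637, 0.431, 1.899, -0.0, 0.811, -0.841]}
yaw 101.7 turn 0.1 deg -> z turn -0.0003 total; shift now-axes [18.67 10.68  0.42]  after-turn axes [18.65 10.71  0.42] ; tilt [ 0.0004 -0.0003]; j6 -0.84 -> -0.03
```

Request:
play_rows:
  rows:
    - [[0.5,0.3,0],[0,0,-0.0003],0.3]
    - [[1,0.57,0],[0,0,0],0.3]
    - [[1,0.57,0],[0,0,0],0.3]
    - [[1,0.57,0],[0,0,0],0.3]
    - [[1,0.57,0],[0,0,0],0.3]
    - [[1,0.57,0],[0,0,0],0.3]
    - [[1,0.57,0],[0,0,0],0.3]
    - [[1,0.57,0],[0,0,0],0.3]
    - [[1,0.57,0],[0,0,0],0.3]
    - [[1,0.57,0],[0,0,0],0.3]

```text
t: 36.12
position: [527.3, -92.9, 157.9]
eef_rot: [0.631, 0.775, 0.0, -0.0]
contact_force: [0.1, 0.0, -3.8]
grip_width: 65.1
finger_force: 67.4
```

Request:
play_rows:
  rows:
    - [[1,0.57,0],[0,0,0],0.3]
    - [[1,0.57,0],[0,0,0],0.3]
    - [[1,0.57,0],[0,0,0],0.3]
    - [[1,0.57,0],[0,0,0],0.3]
    - [[1,0.57,0],[0,0,0],0.3]
    - [[1,0.57,0],[0,0,0],0.3]
    - [[1,0.57,0],[0,0,0],0.3]
    - [[1,0.57,0],[0,0,0],0.3]
    - [[1,0.57,0],[0,0,0],0.3]
    - [[0.17,0.15,0],[0,0,0],0.3]

```text
t: 37.38
position: [593.3, 108.6, 157.7]
eef_rot: [0.63, 0.777, 0.0, 0.0]
contact_force: [0.7, 0.3, -4.0]
grip_width: 65.1
finger_force: 67.4
```

Request:
play_rows:
  rows:
    - [[0,0,0.7],[0,0,0],0.3]
    - [[0,0,0.7],[0,0,0],0.3]
    - [[0,0,0],[0,0,0],0.3]
    - [[0,0,0],[0,0,0],0.3]

```text
t: 37.88
position: [592.9, 106.4, 129.5]
eef_rot: [0.631, 0.776, -0.0, -0.0]
contact_force: [-0.3, 0.2, -2.9]
grip_width: 65.3
finger_force: 67.4
```

Run:
```python
from h import *
state()
plan(593.3,106.3,111,101.8)
s,p,W=cloud("wrist"); save("w6",p)
```

```text
{'t': 37.875, 'position': [592.857, 106.398, 129.534], 'eef_rot': [0.631, 0.776, -0.0, -0.0], 'contact_force': [-0.323, 0.186, -2.931], 'grip_width': 65.291, 'finger_force': 67.4, 'joint_pos': [0.127, 0.532, 1.802, -0.0, 0.808, -0.079]}
yaw 101.8 turn -0.0 deg -> z turn 0.0001 total; shift now-axes [-0.01  0.02  0.93]  after-turn axes [-0.01  0.02  0.93] ; tilt [-0.0004 -0.0001]; j6 -0.08 -> -0.03
```

View pics/w6.png

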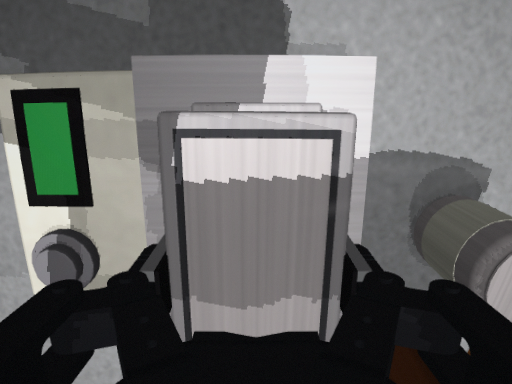

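The held tin (160–355) is squarely above the first one (192–322 behind it). Now I'll lower it.

Request:
play_rows:
  rows:
    - [[0,0,0.45],[0,0,0],0.3]
    - [[0,0,0.4],[0,0,0],0.3]
    - [[0,0,0.05],[0,0,0],0.3]
    - [[0,0,0],[0,0,0],0.3]

```text
t: 38.42
position: [592.8, 106.8, 111.5]
eef_rot: [0.63, 0.776, -0.0, -0.0]
contact_force: [0.6, 0.1, -2.7]
grip_width: 65.0
finger_force: 67.4
```

Request:
play_rows:
  rows:
    - [[0,0,0.05],[0,0,0],0.3]
    - [[0,0,0],[0,0,0],0.3]

```text
t: 38.67
position: [593.0, 106.8, 110.8]
eef_rot: [0.63, 0.776, 0.0, 0.0]
contact_force: [0.5, -1.1, -4.2]
grip_width: 65.0
finger_force: 67.4
```

Request:
play_rows:
  rows:
    - [[0,0,0.06],[0,0,0],0.3]
    - [[0,0,0],[0,0,0],0.3]

```text
t: 38.92
position: [593.1, 106.8, 110.7]
eef_rot: [0.63, 0.776, 0.0, 0.0]
contact_force: [-5.5, -0.9, 15.1]
grip_width: 65.0
finger_force: 69.6
```

Request:
play_rows:
  rows:
    - [[0,0,0],[0,0,0],1]
    - [[0,0,0],[0,0,0],1]
    - [[0,0,0],[0,0,0],1]
    - [[0,0,-0.5],[0,0,0],1]
    - [[0,0,-1],[0,0,0],1]
    - [[0,0,-1],[0,0,0],1]
    - [[0,0,-1],[0,0,0],1]
    - [[0,0,-1],[0,0,0],1]
    - [[0,0,0],[0,0,0],1]

```text
t: 40.05
position: [593.9, 107.0, 201.4]
eef_rot: [0.63, 0.776, 0.001, 0.001]
contact_force: [0.8, 1.2, 0.2]
grip_width: 85.1
finger_force: 0.0
```

Run:
```python
from h import *
state()
s,p,W=cloud("wrist"); print("wrist placed",tin(W,(592,104),136,152,90))
s,p,W=cloud("top"); print("top placed",tin(W,(588,104),136,152,90))
for k in ("S1","S2"): print("top",k,tin(W,*T0[k]))
plan(599.8,-146.3,180,185.2)
```

```text
{'t': 40.05, 'position': [593.938, 106.972, 201.402], 'eef_rot': [0.63, 0.776, 0.001, 0.001], 'contact_force': [0.814, 1.239, 0.166], 'grip_width': 85.069, 'finger_force': 0.0, 'joint_pos': [0.128, 0.445, 1.741, 0.0, 0.953, -0.079]}
wrist placed ((594.7, 103.0), (131.5, 67.6), -78.5, 144.0, 20066)
top placed ((589.9, 103.5), (131.2, 65.7), -78.7, 143.4, 265)
top S1 ((595.6, -146.2), (95.5, 55.5), 4.7, 33.7, 470)
top S2 ((538.4, -478.1), (90.1, 58.4), -7.1, 33.6, 435)
yaw 101.9 turn 83.3 deg -> z turn -0.2315 total; shift now-axes [-12.46  -2.26   0.97]  after-turn axes [  0.8  -12.63   0.97] ; tilt [0.0002 0.    ]; j6 -0.08 -> -1.90
```

The second tin is placed well. Tin S2 has been knocked to about (538,-478), so I'll measure it again later. S1 is next.

Request:
play_rows:
  rows:
    - [[0,0,0],[0,0,-0.029],1]
    - [[0,0,0],[0,0,-0.029],1]
    - [[0,0,0],[0,0,-0.029],1]
    - [[0,0,0],[0,0,-0.029],1]
    - [[0,0,0],[0,0,-0.029],1]
    - [[0,0,0],[0,0,-0.029],1]
    - [[0,0,0],[0,0,-0.029],1]
    - [[0,0,0],[0,0,-0.029],1]
    - [[0,-0.6,0],[0,0,0],1]
    - [[0,-1,0],[0,0,0],1]

```text
t: 41.4
position: [595.7, 74.1, 199.0]
eef_rot: [-0.045, 0.999, -0.0, -0.0]
contact_force: [0.3, -0.3, 0.2]
grip_width: 85.3
finger_force: 0.0
```

Request:
play_rows:
  rows:
    - [[0.1,-1,0],[0,0,0],1]
    - [[0.1,-1,0],[0,0,0],1]
    - [[0.1,-1,0],[0,0,0],1]
    - [[0.1,-1,0],[0,0,0],1]
    - [[0.1,-1,0],[0,0,0],1]
    - [[0.1,-1,0.6],[0,0,0],1]
    - [[0.1,-1,1],[0,0,0],1]
    - [[0.1,-1,1],[0,0,0],1]
    - [[0,-1,1],[0,0,0],1]
    - [[0,-1,1],[0,0,0],1]

```text
t: 42.65
position: [598.7, -127.0, 106.1]
eef_rot: [-0.047, 0.999, 0.0, -0.0]
contact_force: [1.1, 0.2, 0.6]
grip_width: 85.4
finger_force: 0.0
```

Request:
play_rows:
  rows:
    - [[0,0,0],[0,0,0],1]

```text
t: 42.78
position: [597.9, -127.0, 105.4]
eef_rot: [-0.046, 0.999, 0.0, -0.001]
contact_force: [1.6, 0.6, 0.5]
grip_width: 85.5
finger_force: 0.0
```

Run:
```python
from h import *
state()
plan(599.8,-146.3,3,185)
s,p,W=cloud("top"); save("t3",p)
for k in ("S1","S2"): print("top",k,tin(W,*T0[k]))
```

```text
{'t': 42.775, 'position': [597.883, -127.039, 105.414], 'eef_rot': [-0.046, 0.999, 0.0, -0.001], 'contact_force': [1.566, 0.637, 0.526], 'grip_width': 85.502, 'finger_force': 0.0, 'joint_pos': [-0.259, 0.575, 1.795, -0.0, 0.774, -1.922]}
yaw -174.7 turn -0.3 deg -> z turn 0.0008 total; shift now-axes [-0.02 -0.97  5.12]  after-turn axes [-0.01 -0.97  5.12] ; tilt [-0.0026  0.0006]; j6 -1.92 -> 4.39
top S1 None
top S2 ((538.7, -477.9), (90.6, 57.9), -6.7, 33.6, 433)
```

Request:
play_rows:
  rows:
    - [[0,-0.95,0],[0,0,0],1]
    - [[0,0,1],[0,0,0],1]
    - [[0,0,1],[0,0,0],1]
    - [[0,0,1],[0,0,0],1]
    - [[0,0,1],[0,0,0],1]
    - [[0,0,1],[0,0,0],1]
    - [[0,0,0],[0,0,0],1]
    - [[0,0,0],[0,0,0],0.3]
    - [[0,0,0],[0,0,0],0.3]
    - [[0,0,0],[0,0,0],0.3]

```text
t: 44.08
position: [601.1, -144.7, 8.6]
eef_rot: [-0.047, 0.999, -0.0, 0.001]
contact_force: [-0.8, -0.2, 5.4]
grip_width: 53.2
finger_force: 64.1
```

Run:
```python
from h import *
state()
```

```text
{'t': 44.075, 'position': [601.139, -144.742, 8.561], 'eef_rot': [-0.047, 0.999, -0.0, 0.001], 'contact_force': [-0.782, -0.236, 5.354], 'grip_width': 53.201, 'finger_force': 64.06, 'joint_pos': [-0.285, 0.72, 1.824, 0.0, 0.596, -1.95]}
```

Request:
play_rows:
  rows:
    - [[0,0,-0.5],[0,0,0],0.3]
    - [[0,0,-1],[0,0,0],0.3]
    - [[0,0,-1],[0,0,0],0.3]
    - [[0,0,-1],[0,0,0],0.3]
    - [[0,0,-1],[0,0,0],0.3]
    - [[0,0,-1],[0,0,0],0.3]
    - [[0,0,-1],[0,0,0],0.3]
    - [[0,0,-1],[0,0,0],0.3]
    - [[0,0,-1],[0,0,0],0.3]
    - [[0,0,-1],[0,0,0],0.3]

```text
t: 45.32
position: [600.5, -144.6, 199.8]
eef_rot: [-0.047, 0.999, -0.0, 0.001]
contact_force: [-0.7, 0.6, -2.9]
grip_width: 52.9
finger_force: 63.4
```

Request:
play_rows:
  rows:
    - [[0,0,-0.6],[0,0,0],0.3]
    - [[0,0,0],[0,0,0.029],0.3]
    - [[0,0,0],[0,0,0.029],0.3]
    - [[0,0,0],[0,0,0.029],0.3]
    - [[0,0,0],[0,0,0.029],0.3]
    - [[0,0,0],[0,0,0.029],0.3]
    - [[0,0,0],[0,0,0.029],0.3]
    - [[0,0,0],[0,0,0.029],0.3]
    - [[0,0,0],[0,0,0.029],0.3]
    - [[0,0,0],[0,0,0],0.3]

```text
t: 46.58
position: [600.4, -144.5, 209.9]
eef_rot: [0.63, 0.777, 0.0, 0.0]
contact_force: [0.9, 0.4, -2.7]
grip_width: 52.6
finger_force: 63.4
```

Run:
```python
from h import *
state()
plan(592.8,103.5,180,101.8)
```

```text
{'t': 46.575, 'position': [600.356, -144.515, 209.896], 'eef_rot': [0.63, 0.777, 0.0, 0.0], 'contact_force': [0.862, 0.358, -2.69], 'grip_width': 52.604, 'finger_force': 63.433, 'joint_pos': [-0.285, 0.456, 1.697, 0.0, 0.988, -0.493]}
yaw 101.9 turn -0.1 deg -> z turn 0.0003 total; shift now-axes [12.21  2.19  1.49]  after-turn axes [12.22  2.17  1.49] ; tilt [0.0001 0.    ]; j6 -0.49 -> -0.03
```

Request:
play_rows:
  rows:
    - [[0.5,0.1,0],[0,0,0.0003],0.3]
    - [[1,0.18,0],[0,0,0],0.3]
    - [[1,0.18,0],[0,0,0],0.3]
    - [[1,0.18,0],[0,0,0],0.3]
    - [[1,0.18,0],[0,0,0],0.3]
    - [[1,0.18,0],[0,0,0],0.3]
    - [[1,0.18,0],[0,0,0],0.3]
    - [[1,0.18,0],[0,0,0],0.3]
    - [[1,0.18,0],[0,0,0],0.3]
    - [[1,0.18,0],[0,0,0],0.3]

```text
t: 47.82
position: [595.4, 49.8, 209.5]
eef_rot: [0.631, 0.776, 0.0, 0.0]
contact_force: [1.0, -0.5, -2.2]
grip_width: 53.0
finger_force: 63.4
```

Request:
play_rows:
  rows:
    - [[1,0.18,0],[0,0,0],0.3]
    - [[1,0.18,0],[0,0,0],0.3]
    - [[0.72,0.1,0],[0,0,0],0.3]
    - [[0,0,1],[0,0,0],0.3]
    - [[0,0,1],[0,0,0],0.3]
    - [[0,0,0],[0,0,0],0.3]
    - [[0,0,0],[0,0,0],0.3]

```text
t: 48.7
position: [593.8, 103.7, 170.1]
eef_rot: [0.631, 0.776, 0.0, 0.0]
contact_force: [0.5, 0.3, -2.6]
grip_width: 52.9
finger_force: 63.7
```

Run:
```python
from h import *
state()
plan(592.8,103.5,153,101.8)
s,p,W=cloud("wrist"); s2=bot.read_state()
z=W[...,2]; top=np.nanmedian(z[180:220,240:270]); print("held top",top, tin(W,s["position"][:2],top-6,top+6,75))
```

```text
{'t': 48.7, 'position': [593.78, 103.714, 170.143], 'eef_rot': [0.631, 0.776, 0.0, 0.0], 'contact_force': [0.516, 0.254, -2.64], 'grip_width': 52.894, 'finger_force': 63.654, 'joint_pos': [0.123, 0.481, 1.769, 0.0, 0.891, -0.082]}
yaw 101.7 turn 0.1 deg -> z turn -0.0002 total; shift now-axes [-0.   -0.05  0.86]  after-turn axes [-0.   -0.05  0.86] ; tilt [0.0006 0.0001]; j6 -0.08 -> -0.03
held top 195.94134276594914 ((592.6, 112.7), (80.5, 80.2), 11.9, 195.5, 26974)
```

Request:
play_rows:
  rows:
    - [[0,-0.05,0.4],[0,0,0],0.3]
    - [[0,0,0.4],[0,0,0],0.3]
    - [[0,0,0.05],[0,0,0],0.3]
    - [[0,0,0],[0,0,0],0.3]

```text
t: 49.25
position: [592.4, 103.3, 152.6]
eef_rot: [0.631, 0.776, 0.0, -0.0]
contact_force: [-1.6, 0.2, 5.2]
grip_width: 52.8
finger_force: 64.7
```

Request:
play_rows:
  rows:
    - [[0,0,0.05],[0,0,0],0.3]
    - [[0,0,0],[0,0,0],0.3]

```text
t: 49.5
position: [592.4, 103.3, 152.5]
eef_rot: [0.631, 0.776, 0.0, 0.0]
contact_force: [-6.8, 0.1, 21.4]
grip_width: 52.8
finger_force: 66.7
```

Request:
play_rows:
  rows:
    - [[0,0,-0.05],[0,0,0],0.3]
    - [[0,0,0],[0,0,0],1]
    - [[0,0,0],[0,0,0],1]
    - [[0,0,0],[0,0,0],1]
    - [[0,0,-0.5],[0,0,0],1]
    - [[0,0,-1],[0,0,0],1]
    - [[0,0,-1],[0,0,0],1]
    - [[0,0,-1],[0,0,0],1]
    - [[0,0,-0.5],[0,0,0],1]
    - [[0,0,0],[0,0,0],1]

```text
t: 50.75
position: [592.8, 103.4, 233.2]
eef_rot: [0.631, 0.776, 0.0, 0.0]
contact_force: [0.0, -0.1, -0.3]
grip_width: 85.3
finger_force: 0.0
```

Run:
```python
from h import *
state()
s,p,W=cloud("wrist"); print("wrist placed",tin(W,(592,104),170,186,70))
s,p,W=cloud("top"); print("top placed",tin(W,(588,104),170,186,70))
S2=((538,-478),27,40,72); t=tin(W,*S2); print(t)
(x,y),_,a,_,_=t
print("other small things",rect(W,(388,195),25,42))
plan(x+3.9,y-0.2,180,a+180); plan(x+3.9,y-.2,180,a)
```

```text
{'t': 50.75, 'position': [592.761, 103.394, 233.216], 'eef_rot': [0.631, 0.776, 0.0, 0.0], 'contact_force': [0.021, -0.088, -0.346], 'grip_width': 85.304, 'finger_force': 0.0, 'joint_pos': [0.122, 0.41, 1.71, 0.0, 1.02, -0.083]}
wrist placed ((592.9, 104.7), (95.5, 55.5), -78.1, 177.9, 12435)
top placed ((566.0, 140.8), (24.1, 15.3), 17.8, 177.4, 44)
((541.6, -477.7), (95.9, 58.2), -5.9, 33.7, 475)
other small things {'c': (541.4, -478.2), 'z': 33.7, 'size': (97.0, 58.3), 'long_deg': -7.0, 'n': 488}
yaw 101.7 turn 72.4 deg -> z turn -0.2010 total; shift now-axes [-27.98  -8.2    2.6 ]  after-turn axes [ -0.67 -29.15   2.6 ] ; tilt [-0.0007 -0.0001]; j6 -0.08 -> -2.19
yaw 101.7 turn -107.6 deg -> z turn 0.2990 total; shift now-axes [-27.98  -8.2    2.6 ]  after-turn axes [ 0.67 29.15  2.6 ] ; tilt [-0.0007 -0.0001]; j6 -0.08 -> 0.95
```

The small tin is placed at (592.9,104.7). Now I'll go for the knocked tin S2.

Request:
play_rows:
  rows:
    - [[0,0,0],[0,0,-0.0285],1]
    - [[0,0,0],[0,0,-0.0285],1]
    - [[0,0,0],[0,0,-0.0285],1]
    - [[0,0,0],[0,0,-0.0285],1]
    - [[0,0,0],[0,0,-0.0285],1]
    - [[0,0,0],[0,0,-0.0285],1]
    - [[0,0,0],[0,0,-0.0285],1]
    - [[0,-0.5,0],[0,0,0],1]
    - [[0,-1,0],[0,0,0],1]
    - [[0,-1,0],[0,0,0],1]

```text
t: 52.1
position: [586.5, 52.0, 232.3]
eef_rot: [0.057, 0.998, -0.0, -0.0]
contact_force: [-0.1, 0.7, -0.4]
grip_width: 85.5
finger_force: 0.0
```

Request:
play_rows:
  rows:
    - [[0,-1,0],[0,0,0],1]
    - [[0,-1,0],[0,0,0],1]
    - [[0,-1,0],[0,0,0],1]
    - [[0,-1,0],[0,0,0],1]
    - [[0,-1,0],[0,0,0],1]
    - [[0,-1,0],[0,0,0],1]
    - [[0,-1,0],[0,0,0],1]
    - [[0,-1,0],[0,0,0],1]
    - [[0,-1,0],[0,0,0],1]
    - [[0,-1,0],[0,0,0],1]

```text
t: 53.35
position: [564.3, -146.4, 232.5]
eef_rot: [0.056, 0.998, -0.0, 0.0]
contact_force: [-0.3, -0.5, 0.1]
grip_width: 85.2
finger_force: 0.0
```

Request:
play_rows:
  rows:
    - [[-0.05,-1,0],[0,0,0],1]
    - [[-0.05,-1,0],[0,0,0],1]
    - [[-0.05,-1,0],[0,0,0],1]
    - [[-0.05,-1,0],[0,0,0],1]
    - [[-0.05,-1,0],[0,0,0],1]
    - [[-0.05,-1,0],[0,0,0],1]
    - [[-0.05,-1,0],[0,0,0],1]
    - [[-0.05,-1,0],[0,0,0],1]
    - [[0,-1,0],[0,0,0],1]
    - [[0,0,0],[0,0,0],1]

```text
t: 54.6
position: [551.9, -326.4, 232.3]
eef_rot: [0.057, 0.998, -0.0, 0.0]
contact_force: [1.1, 1.0, -0.5]
grip_width: 85.2
finger_force: 0.0
```

Run:
```python
from h import *
state()
s,p,W=cloud("wrist"); t=tin(W,(543,-478),28,40,75); print(t)
s,p,W=cloud("top"); print(tin(W,(541,-478),27,40,75))
plan(545.4,-478,100,173.5)
```

```text
{'t': 54.6, 'position': [551.948, -326.449, 232.335], 'eef_rot': [0.057, 0.998, -0.0, 0.0], 'contact_force': [1.087, 1.047, -0.48], 'grip_width': 85.159, 'finger_force': 0.0, 'joint_pos': [-0.581, 0.467, 1.617, -0.0, 1.058, -2.038]}
((546.0, -477.9), (95.7, 55.5), -6.2, 33.9, 4414)
None
yaw 173.5 turn -0.0 deg -> z turn 0.0001 total; shift now-axes [-0.53 -7.65  6.61]  after-turn axes [-0.54 -7.64  6.62] ; tilt [-0.0002  0.0004]; j6 -2.04 -> -2.18
```

Request:
play_rows:
  rows:
    - [[-0.07,-1,0],[0,0,0],1]
    - [[-0.07,-1,0],[0,0,0],1]
    - [[-0.07,-1,1],[0,0,0],1]
    - [[-0.07,-1,1],[0,0,0],1]
    - [[-0.07,-1,1],[0,0,0],1]
    - [[-0.07,-1,1],[0,0,0],1]
    - [[-0.07,-1,1],[0,0,0],1]
    - [[0,-0.65,1],[0,0,0],1]
    - [[0,0,0.6],[0,0,0],1]
    - [[0,0,0],[0,0,0],1]

```text
t: 55.95
position: [544.4, -477.0, 99.3]
eef_rot: [0.056, 0.998, 0.001, -0.001]
contact_force: [-0.2, -0.7, -0.3]
grip_width: 85.4
finger_force: 0.0
```

Run:
```python
from h import *
state()
plan(545.7,-478,5,173.6)
```

```text
{'t': 55.95, 'position': [544.41, -477.041, 99.329], 'eef_rot': [0.056, 0.998, 0.001, -0.001], 'contact_force': [-0.168, -0.685, -0.32], 'grip_width': 85.35, 'finger_force': 0.0, 'joint_pos': [-0.761, 0.715, 1.512, 0.0, 0.916, -2.22]}
yaw 173.6 turn 0.0 deg -> z turn -0.0001 total; shift now-axes [-0.08 -0.05  4.72]  after-turn axes [-0.07 -0.04  4.72] ; tilt [-0.0014  0.0015]; j6 -2.22 -> -2.18
```

Request:
play_rows:
  rows:
    - [[0,0,1],[0,0,0],1]
    - [[0,0,1],[0,0,0],1]
    - [[0,0,1],[0,0,0],1]
    - [[0,0,1],[0,0,0],1]
    - [[0,0,0.7],[0,0,0],1]
    - [[0,0,0],[0,0,0],1]
    - [[0,0,0],[0,0,0],0.3]
    - [[0,0,0],[0,0,0],0.3]
    - [[0,0,0],[0,0,0],0.3]

```text
t: 57.08
position: [545.3, -478.5, 7.6]
eef_rot: [0.056, 0.998, -0.001, 0.001]
contact_force: [-1.2, 0.5, 5.9]
grip_width: 52.9
finger_force: 64.3
```

Run:
```python
from h import *
state()
```

```text
{'t': 57.075, 'position': [545.346, -478.506, 7.648], 'eef_rot': [0.056, 0.998, -0.001, 0.001], 'contact_force': [-1.216, 0.474, 5.875], 'grip_width': 52.897, 'finger_force': 64.267, 'joint_pos': [-0.762, 0.826, 1.549, -0.0, 0.765, -2.221]}
```

Request:
play_rows:
  rows:
    - [[0,0,-0.5],[0,0,0],0.3]
    - [[0,0,-1],[0,0,0],0.3]
    - [[0,0,-1],[0,0,0],0.3]
    - [[0,0,-1],[0,0,0],0.3]
    - [[0,0,-1],[0,0,0],0.3]
    - [[0,0,-1],[0,0,0],0.3]
    - [[0,0,-1],[0,0,0],0.3]
    - [[0,0,-1],[0,0,0],0.3]
    - [[0,0,-1],[0,0,0],0.3]
    - [[0,0,-1],[0,0,0],0.3]

```text
t: 58.32
position: [544.8, -477.9, 197.8]
eef_rot: [0.056, 0.998, 0.0, -0.0]
contact_force: [-0.3, -0.5, -1.3]
grip_width: 52.9
finger_force: 63.3
```

Request:
play_rows:
  rows:
    - [[0,0,-1],[0,0,0],0.3]
    - [[0,0,-1],[0,0,0],0.3]
    - [[0,0,0],[0,0,0.0285],0.3]
    - [[0,0,0],[0,0,0.0285],0.3]
    - [[0,0,0],[0,0,0.0285],0.3]
    - [[0,0,0],[0,0,0.0285],0.3]
    - [[0,0,0],[0,0,0.0285],0.3]
    - [[0,0,0],[0,0,0.0285],0.3]
    - [[0,0,0],[0,0,0.0285],0.3]
    - [[0,0,0],[0,0,0],0.3]

```text
t: 59.58
position: [544.9, -478.0, 237.0]
eef_rot: [0.631, 0.776, -0.0, 0.0]
contact_force: [0.1, 0.0, -2.4]
grip_width: 52.9
finger_force: 63.3
```

Run:
```python
from h import *
state()
plan(592.8,103.8,230,101.8)
```

```text
{'t': 59.575, 'position': [544.864, -478.025, 237.018], 'eef_rot': [0.631, 0.776, -0.0, 0.0], 'contact_force': [0.099, 0.009, -2.403], 'grip_width': 52.88, 'finger_force': 63.301, 'joint_pos': [-0.762, 0.583, 1.397, -0.0, 1.161, -0.968]}
yaw 101.8 turn 0.0 deg -> z turn -0.0000 total; shift now-axes [27.99  8.29  0.35]  after-turn axes [27.99  8.3   0.35] ; tilt [ 0.0001 -0.0001]; j6 -0.97 -> -0.03
```

Request:
play_rows:
  rows:
    - [[0.5,0.15,0],[0,0,0],0.3]
    - [[1,0.3,0],[0,0,0],0.3]
    - [[1,0.3,0],[0,0,0],0.3]
    - [[1,0.3,0],[0,0,0],0.3]
    - [[1,0.3,0],[0,0,0],0.3]
    - [[1,0.3,0],[0,0,0],0.3]
    - [[1,0.3,0],[0,0,0],0.3]
    - [[1,0.3,0],[0,0,0],0.3]
    - [[1,0.3,0],[0,0,0],0.3]
    - [[1,0.3,0],[0,0,0],0.3]

```text
t: 60.82
position: [562.1, -279.0, 236.5]
eef_rot: [0.631, 0.776, 0.0, 0.0]
contact_force: [-0.3, -0.1, -2.2]
grip_width: 52.8
finger_force: 63.3
```

Request:
play_rows:
  rows:
    - [[1,0.3,0],[0,0,0],0.3]
    - [[1,0.3,0],[0,0,0],0.3]
    - [[1,0.3,0],[0,0,0],0.3]
    - [[1,0.3,0],[0,0,0],0.3]
    - [[1,0.3,0],[0,0,0],0.3]
    - [[1,0.3,0],[0,0,0],0.3]
    - [[1,0.3,0],[0,0,0],0.3]
    - [[1,0.3,0],[0,0,0],0.3]
    - [[1,0.3,0],[0,0,0],0.3]
    - [[1,0.3,0],[0,0,0],0.3]

```text
t: 62.08
position: [580.1, -70.9, 236.5]
eef_rot: [0.631, 0.776, 0.0, 0.0]
contact_force: [-0.3, -0.4, -2.3]
grip_width: 52.8
finger_force: 63.3
```

Request:
play_rows:
  rows:
    - [[1,0.3,0],[0,0,0],0.3]
    - [[1,0.3,0],[0,0,0],0.3]
    - [[1,0.3,0],[0,0,0],0.3]
    - [[1,0.3,0],[0,0,0],0.3]
    - [[1,0.3,0],[0,0,0],0.3]
    - [[1,0.3,0],[0,0,0],0.3]
    - [[1,0.25,0],[0,0,0],0.3]
    - [[1,0.2,0],[0,0,0],0.3]
    - [[0.5,0,0],[0,0,0],0.3]
    - [[0,0,0],[0,0,0],0.3]

```text
t: 63.32
position: [589.1, 103.9, 236.4]
eef_rot: [0.631, 0.776, -0.0, -0.0]
contact_force: [0.9, -0.4, -3.0]
grip_width: 52.8
finger_force: 63.3
```

Run:
```python
from h import *
state()
plan(592.8,103.8,186,101.8)
```

```text
{'t': 63.325, 'position': [589.1, 103.904, 236.44], 'eef_rot': [0.631, 0.776, -0.0, -0.0], 'contact_force': [0.9, -0.376, -3.041], 'grip_width': 52.791, 'finger_force': 63.302, 'joint_pos': [0.124, 0.403, 1.713, -0.0, 1.026, -0.082]}
yaw 101.8 turn -0.0 deg -> z turn 0.0000 total; shift now-axes [-0.04  0.18  2.52]  after-turn axes [-0.04  0.18  2.52] ; tilt [-0.0002 -0.0001]; j6 -0.08 -> -0.03
```

Request:
play_rows:
  rows:
    - [[-0.03,0.15,0.6],[0,0,0],0.3]
    - [[0,0,0.6],[0,0,0],0.3]
    - [[0,0,0.6],[0,0,0],0.3]
    - [[0,0,0.5],[0,0,0],0.3]
    - [[0,0,0.1],[0,0,0],0.3]
    - [[0,0,0.05],[0,0,0],0.3]
    - [[0,0,0],[0,0,0],0.3]

```text
t: 64.2
position: [592.6, 103.4, 187.8]
eef_rot: [0.631, 0.776, 0.0, 0.0]
contact_force: [-1.0, -0.6, -2.5]
grip_width: 52.9
finger_force: 63.3
```

Request:
play_rows:
  rows:
    - [[0,0,0.05],[0,0,0],0.3]
    - [[0,0,0],[0,0,0],0.3]

```text
t: 64.45
position: [592.5, 103.4, 186.6]
eef_rot: [0.631, 0.776, 0.0, 0.0]
contact_force: [-0.5, -0.0, -3.5]
grip_width: 52.8
finger_force: 63.3
```

Request:
play_rows:
  rows:
    - [[0,0,0.06],[0,0,0],0.3]
    - [[0,0,0],[0,0,0],0.3]

```text
t: 64.7
position: [592.5, 103.3, 185.6]
eef_rot: [0.631, 0.776, 0.0, 0.0]
contact_force: [-1.3, 0.2, 3.3]
grip_width: 52.8
finger_force: 64.0
```

Contact made. I'll release, retreat upward and check the column.

Request:
play_rows:
  rows:
    - [[0,0,0],[0,0,0],1]
    - [[0,0,0],[0,0,0],1]
    - [[0,0,0],[0,0,0],1]
    - [[0,0,-0.5],[0,0,0],1]
    - [[0,0,-1],[0,0,0],1]
    - [[0,0,-1],[0,0,0],1]
    - [[0,0,-1],[0,0,0],1]
    - [[0,0,-1],[0,0,0],1]
    - [[0,0,0],[0,0,0],1]

```text
t: 65.82
position: [593.4, 103.4, 277.3]
eef_rot: [0.631, 0.776, 0.001, 0.001]
contact_force: [1.6, -0.1, -1.1]
grip_width: 85.2
finger_force: 0.0
```

Run:
```python
from h import *
state()
s,p,W=cloud("wrist"); print("wrist placed",tin(W,(592,104),204,220,70))
plan(456.9,25.2,270,101.8); plan(456.9,25.2,270,11.8)
s,p,W=cloud("side"); save("s2",p)
s,p,W=cloud("top"); save("t4",p)
```

```text
{'t': 65.825, 'position': [593.391, 103.438, 277.253], 'eef_rot': [0.631, 0.776, 0.001, 0.001], 'contact_force': [1.628, -0.053, -1.101], 'grip_width': 85.163, 'finger_force': 0.0, 'joint_pos': [0.122, 0.369, 1.658, 0.0, 1.111, -0.083]}
wrist placed ((593.5, 103.2), (95.1, 55.3), -78.5, 211.9, 11360)
yaw 101.7 turn 0.1 deg -> z turn -0.0001 total; shift now-axes [-2.44 -7.45  0.29]  after-turn axes [-2.44 -7.45  0.3 ] ; tilt [0.0015 0.0002]; j6 -0.08 -> -0.15
yaw 101.7 turn -89.9 deg -> z turn 0.2499 total; shift now-axes [-2.44 -7.45  0.29]  after-turn axes [-7.45  2.44  0.3 ] ; tilt [0.0015 0.0002]; j6 -0.08 -> 1.42
```

View pics/s2.png

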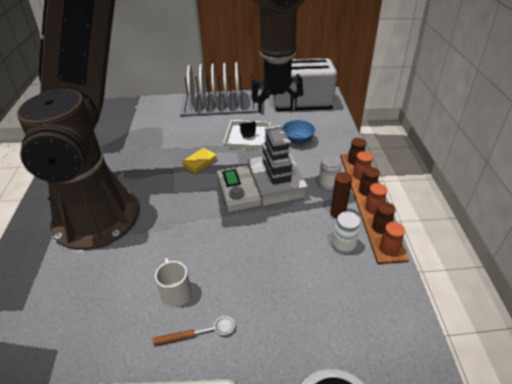

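The side view shows all four tins in one straight column at (278,160) and the lock in the tray at (248,130). I'll check the top view for a fifth tin before pressing.

View pics/t4.png

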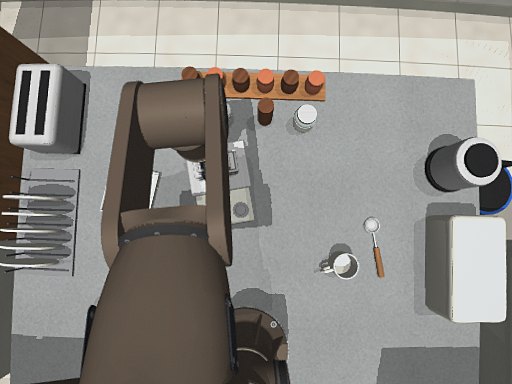

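Request:
play_rows:
  rows:
    - [[-0.2,-0.5,0],[0,0,0],0]
    - [[-0.34,-1,0],[0,0,0],0]
    - [[-0.32,-1,0],[0,0,0],0]
    - [[-0.32,-1,0],[0,0,0],0]
    - [[-0.32,-1,0],[0,0,0],0]
    - [[-0.32,-1,0],[0,0,0],0]
    - [[-0.32,-1,0],[0,0,0],0]
    - [[-0.3,-0.95,0],[0,0,0],0]
    - [[0,0,0],[0,0,0],0]

```text
t: 67.1
position: [455.1, 24.6, 275.2]
eef_rot: [0.631, 0.775, -0.0, -0.0]
contact_force: [-0.4, 0.7, 0.3]
grip_width: -0.4
finger_force: 0.0
```

Run:
```python
from h import *
state()
plan(456.9,25.2,65,101.8)
```

```text
{'t': 67.1, 'position': [455.101, 24.59, 275.198], 'eef_rot': [0.631, 0.775, -0.0, -0.0], 'contact_force': [-0.433, 0.71, 0.308], 'grip_width': -0.364, 'finger_force': 0.0, 'joint_pos': [-0.013, 0.156, 1.965, -0.0, 1.021, -0.217]}
yaw 101.7 turn 0.1 deg -> z turn -0.0003 total; shift now-axes [1.000e-02 1.000e-01 1.051e+01]  after-turn axes [1.000e-02 9.000e-02 1.051e+01] ; tilt [-0.0006 -0.    ]; j6 -0.22 -> -0.15
```

The worktop on the right holds only the mug (345,262) and the spoon (375,240), so there is no fifth tin. Next I'll lower onto the button.

Request:
play_rows:
  rows:
    - [[0,0.05,1],[0,0,0],0]
    - [[0,0,1],[0,0,0],0]
    - [[0,0,1],[0,0,0],0]
    - [[0,0,1],[0,0,0],0]
    - [[0,0,1],[0,0,0],0]
    - [[0,0,1],[0,0,0],0]
    - [[0,0,1],[0,0,0],0]
    - [[0,0,1],[0,0,0],0]
    - [[0,0,1],[0,0,0],0]
    - [[0,0,1],[0,0,0],0]

```text
t: 68.35
position: [458.1, 25.5, 74.5]
eef_rot: [0.631, 0.776, 0.0, 0.0]
contact_force: [0.7, -0.1, 0.5]
grip_width: 0.3
finger_force: 0.0
```

Request:
play_rows:
  rows:
    - [[0,0,0.3],[0,0,0],0]
    - [[0,0,0.2],[0,0,0],0]
    - [[0,0,0.2],[0,0,0],0]
    - [[0,0,0],[0,0,0],0]

```text
t: 68.85
position: [457.9, 25.4, 61.5]
eef_rot: [0.631, 0.776, 0.0, 0.0]
contact_force: [1.7, 0.2, 1.2]
grip_width: -0.3
finger_force: 0.8
```

Request:
play_rows:
  rows:
    - [[0,0,0.1],[0,0,0],0]
    - [[0,0,0.1],[0,0,0],0]
    - [[0,0,0.06],[0,0,0],0]
    - [[0,0,0],[0,0,0],0]

```text
t: 69.35
position: [457.9, 25.4, 56.1]
eef_rot: [0.631, 0.776, 0.0, 0.0]
contact_force: [2.2, 1.1, 4.7]
grip_width: 0.1
finger_force: 2.4
```

Request:
play_rows:
  rows:
    - [[0,0,0.04],[0,0,0],0]
    - [[0,0,0],[0,0,0],0]

```text
t: 69.6
position: [457.9, 25.4, 55.8]
eef_rot: [0.631, 0.776, 0.0, 0.0]
contact_force: [0.0, 0.7, 18.0]
grip_width: 0.1
finger_force: 8.8
```

Fully down. I'll back off, check, and hand in.

Request:
play_rows:
  rows:
    - [[0,0,-0.5],[0,0,0],0]
    - [[0,0,-1],[0,0,0],0]
    - [[0,0,-1],[0,0,0],0]
    - [[0,0,-1],[0,0,0],0]
    - [[0,0,-1],[0,0,0],0]
    - [[0,0,0],[0,0,0],0]
    - [[0,0,0],[0,0,0],0]
    - [[0,0,0],[0,0,0],0]
    - [[0,0,0],[0,0,0],0]

```text
t: 70.72
position: [457.1, 25.4, 144.7]
eef_rot: [0.631, 0.776, -0.0, -0.0]
contact_force: [0.3, 0.2, -0.1]
grip_width: 0.2
finger_force: 0.0
```

Run:
```python
from h import *
state()
s,p,W=cloud("top"); print("top tin",tin(W,(589,104),204,220,70))
z=W[...,2];m=(z>12)&(z<80)&(np.abs(W[...,0]-507)<60)&(np.abs(W[...,1]-403)<60);print("lock",np.median(W[m],0),m.sum())
print(bot.hand_in())
```

```text
{'t': 70.725, 'position': [457.116, 25.383, 144.734], 'eef_rot': [0.631, 0.776, -0.0, -0.0], 'contact_force': [0.271, 0.154, -0.135], 'grip_width': 0.2, 'finger_force': 0.0, 'joint_pos': [-0.011, 0.34, 2.111, -0.0, 0.691, -0.216]}
top tin ((589.4, 103.3), (96.1, 55.1), -78.6, 211.4, 666)
lock [504.95689324 395.86497696  38.15487413] 275
the job is handed in; nothing more can be done
None
```

The job is handed in, with no verdict returned: the lock is in the tray, the scale was zeroed empty, all four tins found stand in one column within about 2 mm of the platform's centre, and the weigh button was pressed and released.

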